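# Case the dial gauge and swap the V-block and screw jack

### The arm

A 7-joint arm with a two-finger parallel gripper is mounted at the origin on the work surface. World frame = base frame: x ahead of the robot, y to its left, z up, the work surface at z = 0. Lengths are in m, angles in rad, forces in N, time in s.
With the tool pointing down it reaches from about 0.4 to 0.85 m from the base axis. Payload 10.4 kg.
Tool frame: the origin (TCP) lies between the finger pads; the fingertips stand 11 mm ahead of it and the grasp point (between the pads) lies 8 mm behind it (r.tcp_to_tips is the distance from the TCP to the fingertips, in m); z points along the fingers, y is the line along which they close (so a half turn about z gives the same grasp; the last joint's range is limited). The gripper opens to 87 mm and grips with 3 to 60 N. Pads are 19 mm wide; open, the fingers measure 117 mm over their backs; the gripper's body (75 mm by 190 mm) begins 51 mm behind the grasp point.
Start: joints at [1.165, 0.332, -0.065, 1.46, 0.022, 1.35, -0.088], TCP at [0.233, -0.58, 0.234] pointing down, gripper open.
Joint ranges: [-2.6, 2.6], [-0.5, 2.12], [-1.47, 1.34], [0.16, 2.42], [-1.27, 4.41], [0.06, 2.06], [-2.6, 2.6]. Speed limits (rad/s): [2.22, 2.22, 2.79, 2.79, 3.14, 3.14, 3.14].

### API

Orientations are given as a unit quaternion [x, y, z, w].
In Python, from bench import r gives the robot as it stands. The module is installed in compiled form; this text tells all that it offers.
- The arm moves only by the shell command python3 -m crank 'ROWS' [FORCE]. ROWS is JSON, a list of rows, each an object of numbers: "claw": the closure, from -1 (fully open) to 1 (shut); "dx", "dy", "dz": the shift along the tool's x, y, z each as a share of 3 cm, from -1 to 1; "ax", "ay", "az": the turn, a rotation vector about the tool's x, y, z each as a share of 6 degrees, from -1 to 1. A call has 1 to 8 rows; each row shifts and turns the commanded pose from where the row before left it, along the tool's axes as they then stand; what a row does not reach is not made up. A row lasts 1/12 s, in which the tool goes at most 41.7 mm and 7.16 degrees, less where a joint would pass 70% of its speed; a pose out of reach is approached as far as the arm can. A call with a number of a shift or a turn outside -1 to 1 is refused whole. A call with a gripper value outside its range is refused whole. The fingers move at their own pace and stop on an object; FORCE is the grip in N (left out, the last holds). Time passes only in rows, so rows that do not move let the fingers close. It gives the time, the measured TCP pose, the force, the opening and the grip force at its end, in the units of the state.
- r.read_state(): the state, without advancing time (a new reading comes with each control period).
- r.camera(name): name is "scene" or "top"; returns a dict with "color" (420x560x3 uint8, red, green, blue), "mtx" (3x3 intrinsics, pixels), "R" (3x3) and "t" (3): a world point X has camera coordinates R X + t. Camera axes: x right, y down, z forward; pixel columns grow to the right and rows downward; lengths in m; the calibration is good to about 2 mm. A picture is of the moment at which its call begins. There is no depth.
- r.close_job(): hands the job in; it is judged then, once.
The state is a dict: "time": time; "joint_positions": joint angles; "joint_vel": joint speeds; "joint_torque": joint torques, N m; "ee_pos": TCP position; "eef_rot": TCP orientation; "ft_force": force on the tool from outside, world axes, zero at the start; "torque": the same for the moment, N m; "width": finger opening in m; "grip_force": force on a finger pad.
Only numpy, scipy, OpenCV 4.12 (cv2) and the standard library are available. Lean on these libraries where they do the work, as an engineer would, in place of code of your own. Each camera call takes 0.05 s, during which the arm holds its last target. There are 200 camera calls.

### The job

Put the measuring tools away: first open the red case, lay the dial gauge in it flat on its back with its face up, and close the lid fully. Then swap the steel V-block and the brass screw jack, which stand on each other's pads: the jack belongs upright in the middle of the round yellow pad, inside its circle, and the V-block, groove up, in the middle of the blue pad, squared with its white outline. The emptied rubber mat can serve as the free spot on the way.

Things in the scene. Friction and masses are not known exactly. Their poses are not given: they have to be found in the camera images.
- dial_gauge: dial gauge lying on its back: a steel disc 54 mm across and 22.6 mm thick with a white face and black rim on top, and a thin steel stem 8 mm thick (4 mm at the tip) out of its rim along +x, ending 55 mm from the disc's centre. Origin: centre of the disc's underside, z up through the face. About 0.15 kg. Starts on the rubber mat
- v_block: steel V-block 60 (x) by 40 (y) by 36 (z) mm with a V groove 24 mm wide and 14 mm deep along x in its top; the sides are plain and full-height. Origin: centre of the underside. About 0.5 kg. Starts on the round yellow pad
- screw_jack: brass machinist's screw jack: a plain upright brass cylinder 44 mm in diameter and 36 mm high, above it an 18 mm dark screw and a 30 mm brass cap, 62 mm high in all. Origin: centre of the underside, z up. About 0.25 kg. Starts on the blue pad
- pad_round: round yellow plastic pad 110 mm in diameter, 6 mm thick, fixed to the bench, with a thin black circle 58 mm across in its middle: the screw jack's home. Origin: centre of the underside; its top is 6 mm above the origin
- pad_square: rectangular blue plastic pad 110 (x) by 90 (y) mm, 6 mm thick, fixed to the bench, with a thin white rectangle 72 (x) by 52 (y) mm in its middle: the V-block's home, its long side along x. Origin: centre of the underside; its top is 6 mm above the origin
- rest_mat: black ribbed rubber mat 130 (x) by 100 (y) mm, 6 mm thick, fixed to the bench; the free spot once the gauge is off it. Origin: centre of the underside; its top is 6 mm above the origin
- case: red plastic clamshell case fixed to the bench, 140 (x) by 170 (y) by 50 (z) mm outside without its lid, walls and floor 5 mm, empty inside. Origin: centre of the underside; -x is its front, facing roughly to the robot; the inner floor is 5 mm above the origin
- lid (a joint): angle of the case's flat red lid (140 by 170 mm, 8 mm thick) about its hinge along y on the case's far (+x) top edge, 70 mm from the case's centre: 0 closed, growing as the front edge rises; 1.57 upright, 1.9 at the stop. The hinge is stiff (about 0.16 N m), so the lid stays wherever it is left. It starts between shut and 0.25 rad ajar
- lid_handle (a point): middle of the steel handle bar on the lid, to be pinched: 90 mm long and 11 mm thick, axis 42 mm off the lid's top, parallel to the hinge, 12 mm in from the lid's front edge; with the lid closed it lies 58 mm in front of (-x) the case's centre and 100 mm above the bench. From the hinge it is 128 mm out along the lid and 50 mm off its underside. x, y, z turn with the lid
- lid_hinge (a point): middle of the lid's hinge axis, on the case's far top edge, 50 mm above the bench; the axis is along y; the axes turn with the lid
There are look-alikes about, which are no part of the job. Several things look just like the pad_square: the one meant starts farthest to the robot's right. What is shaped like the case but orange is not meant.

How it is judged:
By the outcome, as a careful person would: the job done as asked, in the order asked, and still so for the second after the job is handed in, with the robot touching nothing.
It also fails if it takes over 147 s, if anything falls off the work surface, if the arm or the gripper's body presses on something with over 40 N, if the wrist force passes 120 N, or if a joint passes its speed limit or range.

## Working session

There is one attempt and no reset: what is moved stays moved. The work goes in short steps, Python scripts to look and compute and a shell command to move; the robot and the scene stay as the last step left them, time stands still between calls to the robot, and variables do not carry over. Pictures are saved under pics/ and viewed, at most 14 in all, crops included, and the job is handed in when it is done.

```bash
mkdir -p pics
python3 - <<'E'
from bench import r
import cv2
print(r.read_state(), r.tcp_to_tips)
for n in("scene","top"):
    c=r.camera(n); cv2.imwrite(f"pics/{n}0.png",c["color"][:,:,::-1]); print(n,c["mtx"].tolist(),c["R"].round(4).tolist(),c["t"].round(4).tolist())
E
```

```text
{'time': 0.0, 'joint_positions': array([ 1.1653891 ,  0.33289172, -0.06469165,  1.4609352 ,  0.02162239,
        1.34986631, -0.08851001]), 'joint_vel': array([ 0.00088096, -0.0005444 ,  0.00013184, -0.00097689, -0.00049181,
       -0.00149726,  0.00109144]), 'joint_torque': array([ 4.06031450e-04, -6.23261261e+01,  2.49360991e-02, -3.89886618e+01,
       -6.12301799e-02,  3.98754480e-02,  1.62332553e-04]), 'ee_pos': array([ 0.23330452, -0.57943616,  0.23274443]), 'eef_rot': array([ 9.81737192e-01,  1.90240881e-01, -1.76392300e-04, -6.79695234e-04]), 'ft_force': array([0.64673011, 0.02406128, 0.15582076]), 'torque': array([ 0.04041497,  0.04201483, -0.00149365]), 'grip_force': 0.0, 'width': 0.08717941459449106} 0.011
scene [[486.72064624793535, 0.0, 281.9178754599558], [0.0, 486.72064624793535, 205.19905580393598], [0.0, 0.0, 1.0]] [[-0.4814, 0.8763, 0.0157], [0.6876, 0.3888, -0.6132], [-0.5435, -0.2844, -0.7898]] [0.2125, -0.2391, 1.5933]
top [[431.4640323923911, 0.0, 288.9626099429539], [0.0, 431.4640323923911, 207.9654781465902], [0.0, 0.0, 1.0]] [[0.0064, -0.9994, -0.033], [-0.9805, 0.0002, -0.1963], [0.1962, 0.0336, -0.98]] [0.0207, 0.4256, 1.0333]
```

View pics/scene0.png

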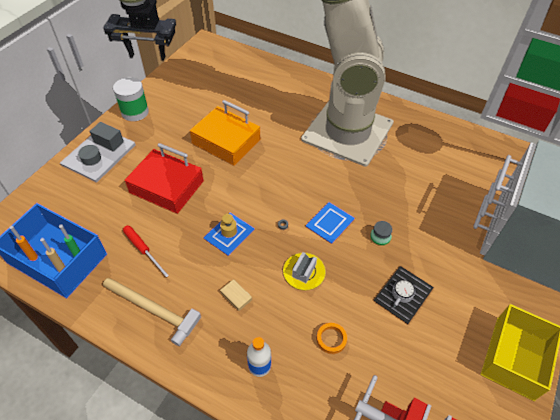

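View pics/top0.png

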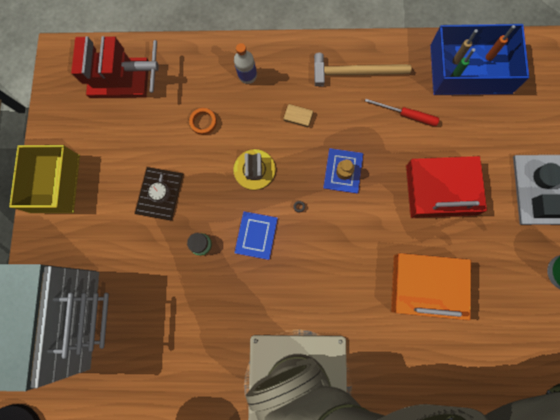

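The top view has two blue pads: (343,171), with the jack on it, and (257,235). Image right is -y, so the pad meant is (343,171), farthest to the robot's right. The red case is at (447,187); the orange one at (433,285) is the look-alike. The gauge is at (158,190) on the mat, and the V-block is at (254,165) on the yellow pad.

```bash
cat > h.py <<'E'
from bench import r
import cv2, numpy as np
from scipy.spatial.transform import Rotation as Ro
def cast(c,uv,z):
    uv=np.atleast_2d(np.asarray(uv,float)); d=np.c_[uv,np.ones(len(uv))]@np.linalg.inv(c["mtx"]).T@c["R"]
    o=-c["R"].T@c["t"]; z=np.asarray(z,float); return o+d*((z-o[2])/d[:,2])[:,None]
def proj(c,X):
    p=(np.atleast_2d(X)@c["R"].T+c["t"])@c["mtx"].T; return p[:,:2]/p[:,2:]
def mask(c,lo,hi,box):
    h=cv2.cvtColor(c["color"],cv2.COLOR_RGB2HSV); m=cv2.inRange(h,np.array(lo),np.array(hi)); o=np.zeros_like(m); x0,y0,x1,y1=box; o[y0:y1,x0:x1]=m[y0:y1,x0:x1]; return o
def big(m):
    return max(cv2.findContours(m,cv2.RETR_EXTERNAL,cv2.CHAIN_APPROX_NONE)[0],key=cv2.contourArea)[:,0,:]
def rect(c,m,z):
    p=np.argwhere(m)[:,::-1]; w=cast(c,p,z)[:,:2]; q=cv2.minAreaRect((w*1000).astype(np.float32)); return q
def tool(s=None):
    s=s or r.read_state(); R=Ro.from_quat(s["eef_rot"]).as_matrix(); return s["ee_pos"],R
def go(p,yaw=None):
    """shift to TCP target in units of 3cm tool axes, and yaw (dir of tool x, rad) turn units"""
    e,R=tool(); d=R.T@(np.asarray(p)-e)/.03
    yw=np.arctan2(R[1,0],R[0,0]); print("ee",e.round(4),"toolx yaw",yw.round(3),"z",R[:,2].round(3),"shift units",d.round(2),end=" ")
    if yaw is not None:
        a=(yaw-yw+np.pi/2)%np.pi-np.pi/2
        R2=Ro.from_euler("z",yaw if abs((yaw-yw+np.pi)%(2*np.pi)-np.pi)<np.pi/2 else yaw+np.pi).as_matrix()@np.diag([1,-1,-1.])
        print("turn units",(Ro.from_matrix(R.T@R2).as_rotvec()/np.radians(6)).round(2))
    else: print()
E
python3 - <<'E'
from h import *
T=r.camera("top");S=r.camera("scene")
B=dict(top={"home":(315,140,372,200),"yel":(225,140,285,195),"mat":(130,160,190,225),"case":(395,145,500,225)},
 scene={"home":(195,205,260,260),"yel":(275,240,335,300),"mat":(370,260,440,330),"case":(115,140,215,220)})
for n,c in(("top",T),("scene",S)):
    b=B[n]
    print(n,"home",rect(c,mask(c,(100,120,60),(125,255,255),b["home"]),.006))
    m=mask(c,(24,150,80),(34,255,255),b["yel"]); print("yel",rect(c,m,.006), (lambda w:cv2.fitEllipse((w[:,:2]*1000).astype(np.float32)))(cast(c,big(m),.006)))
    m=mask(c,(0,0,0),(180,255,60),b["mat"]); print("mat",rect(c,m,.006))
    h=b["case"]; m=mask(c,(0,150,60),(6,255,255),h)|mask(c,(174,150,60),(180,255,255),h); q=cv2.approxPolyDP(cv2.convexHull(big(m)),3,True)[:,0]; print("case hull",q.tolist())
crop=lambda c,x0,y0,x1,y1,k:cv2.resize(c["color"][y0:y1,x0:x1,::-1],None,fx=k,fy=k,interpolation=cv2.INTER_CUBIC)
a=crop(T,390,140,510,230,4); b=crop(S,110,130,230,220,4)
d=crop(T,120,130,240,220,4); d2=np.hstack([crop(T,230,140,290,200,4),crop(T,315,140,375,200,4)])
pad=np.zeros((120,480,3),np.uint8); d2=np.vstack([d2,pad])
i=np.vstack([np.hstack([a,b]),np.hstack([d,d2])]); cv2.imwrite("pics/crops.png",cv2.resize(i,(800,600)))
E
```

```text
top home ((532.9458618164062, -117.9336166381836), (88.5132827758789, 108.28601837158203), 81.15692901611328)
yel ((539.3084106445312, 117.66959381103516), (106.98070526123047, 103.29627227783203), 0.7826651334762573) ((534.227294921875, 120.42961883544922), (87.03656768798828, 96.42298889160156), 138.3270263671875)
mat ((472.5157775878906, 364.6287841796875), (100.68861389160156, 127.35360717773438), 79.65756225585938)
case hull [[479, 156], [485, 211], [411, 216], [406, 167], [411, 159]]
scene home ((530.1686401367188, -118.34593963623047), (88.54074096679688, 108.81346130371094), 80.97415161132812)
yel ((534.225830078125, 116.2874755859375), (107.23199462890625, 109.109130859375), 29.264404296875) ((533.2924194335938, 116.00888061523438), (101.59469604492188, 103.19938659667969), 142.36325073242188)
mat ((470.43841552734375, 365.68902587890625), (98.03233337402344, 129.6683349609375), 79.5370101928711)
case hull [[153, 149], [200, 167], [203, 180], [177, 213], [128, 190], [125, 179]]
```

View pics/crops.png

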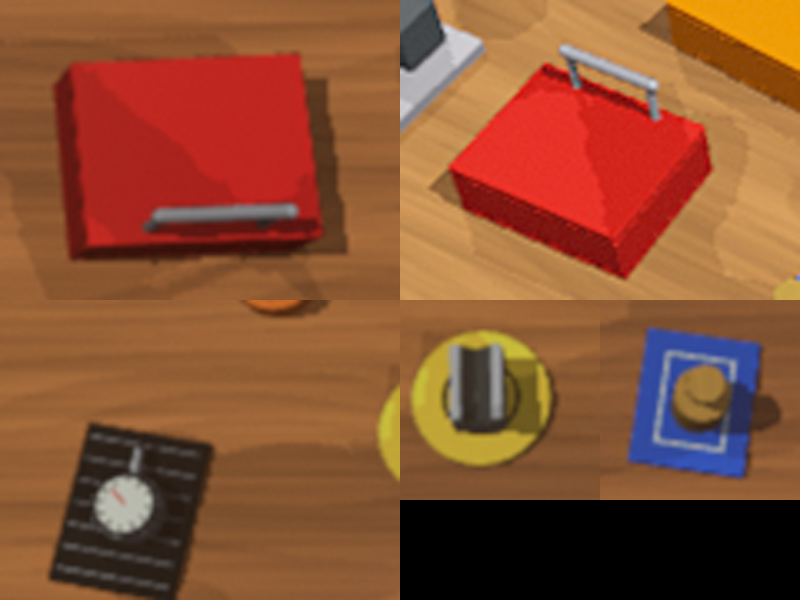

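The crops confirm the red case with its handle: bar ends at about (436,205) and (479,203) in top, and (159,145) and (187,155) in scene. The gauge disc is at (157,191) with its stem pointing to (161,175). The blue pad holds the jack, and the V-block's groove runs roughly along x. Next I'll triangulate these.

```bash
cat >> h.py <<'E'
def tri(T,S,a,b):
    P=lambda c:c["mtx"]@np.c_[c["R"],c["t"]]
    X=cv2.triangulatePoints(P(T),P(S),np.array(a,float).reshape(2,1),np.array(b,float).reshape(2,1)); return (X[:3]/X[3]).ravel()
def bar(c,box):
    h=cv2.cvtColor(c["color"],cv2.COLOR_RGB2HSV); x0,y0,x1,y1=box
    m=np.zeros(h.shape[:2],np.uint8); m[y0:y1,x0:x1]=((h[...,1]<70)&(h[...,2]>100))[y0:y1,x0:x1]; return m
E
python3 - <<'E'
from h import *
T=r.camera("top");S=r.camera("scene")
pt=[tri(T,S,a,b) for a,b in(((436.8,204.8),(187.1,155.5)),((479,203),(159.5,145.2)))]
print("handle",pt)
m=bar(T,(430,198,490,208)); print("topbar",cv2.minAreaRect(np.argwhere(m)[:,::-1].astype(np.float32)))
# gauge face
for n,c,b in(("T",T,(140,170,178,205)),("S",S,(385,275,420,310))):
    h=cv2.cvtColor(c["color"],cv2.COLOR_RGB2HSV); x0,y0,x1,y1=b
    m=np.zeros(h.shape[:2],np.uint8); m[y0:y1,x0:x1]=((h[...,2]>120))[y0:y1,x0:x1]
    q=big(m); w=cast(c,q,.0286); print(n,"gauge ell",cv2.fitEllipse((w[:,:2]*1000).astype(np.float32)),len(q))
# vblock groove/tops in top view: gray
for n,c,b in(("T",T,(235,145,272,185)),("S",S,(285,245,325,290))):
    h=cv2.cvtColor(c["color"],cv2.COLOR_RGB2HSV); x0,y0,x1,y1=b
    m=np.zeros(h.shape[:2],np.uint8); m[y0:y1,x0:x1]=((h[...,1]<60)&(h[...,2]>95))[y0:y1,x0:x1]
    for q in cv2.findContours(m,cv2.RETR_EXTERNAL,cv2.CHAIN_APPROX_NONE)[0]:
        if len(q)>8: print(n,"vb",cv2.minAreaRect(q.astype(np.float32)),cv2.minAreaRect((cast(c,q[:,0],.042)[:,:2]*1000).astype(np.float32)))
crop=lambda c,x0,y0,x1,y1,k:cv2.resize(c["color"][y0:y1,x0:x1,::-1],None,fx=k,fy=k,interpolation=cv2.INTER_NEAREST)
i=np.vstack([np.hstack([crop(T,235,140,275,180,7),crop(T,325,150,365,190,7)]),np.hstack([crop(S,285,245,325,285,7),crop(S,210,205,250,245,7)])]); cv2.imwrite("pics/crops2.png",i)
E
```

```text
handle [array([ 0.41921277, -0.32118755,  0.1061531 ]), array([ 0.42309336, -0.41735091,  0.10351766])]
topbar ((456.98822021484375, 203.19277954101562), (3.2283823490142822, 42.08427047729492), 87.79740142822266)
T gauge ell ((473.40234375, 363.2254943847656), (41.47028732299805, 42.52824020385742), 91.50309753417969) 47
S gauge ell ((468.6526184082031, 363.48651123046875), (43.344482421875, 44.94184494018555), 178.0664520263672) 51
T vb ((246.0, 164.5), (21.0, 2.0), 90.0) ((539.0360107421875, 132.64068603515625), (56.02162551879883, 5.15409517288208), 1.4641375541687012)
T vb ((258.5, 164.0), (3.0, 22.0), 0.0) ((540.2575073242188, 100.60437774658203), (58.55583953857422, 7.712954998016357), 1.201712965965271)
S vb ((303.8000183105469, 266.9000244140625), (19.230182647705078, 26.832815170288086), 26.56505012512207) ((543.9094848632812, 118.99590301513672), (76.83041381835938, 48.61853790283203), 1.6413064002990723)
```

View pics/crops2.png

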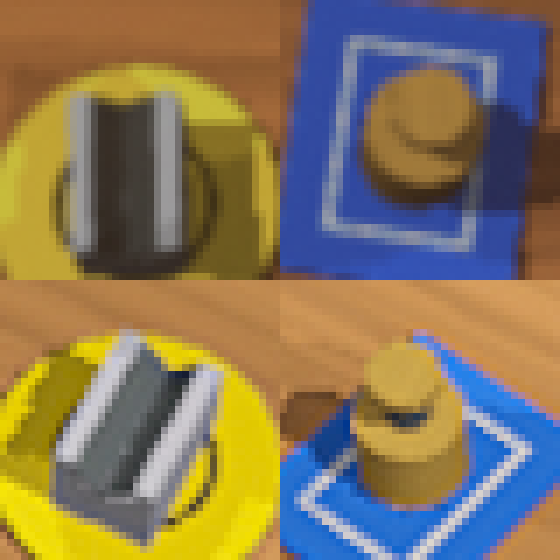

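The V-block top is at about (0.540,0.117) with yaw near 0. The jack cap is at top px (347,165) and scene px (227,219). The handle is at about (0.421,-0.369,0.105), so the lid is barely ajar. I'll work out the approach.

Run:
```python
from h import *
T=r.camera("top");S=r.camera("scene")
a=cast(T,[(411,159.5),(480,156.5)],.058)[:,:2]; b=cast(S,[(177,200.5),(125.5,180)],.058)[:,:2]
print("far edge",a,b,[np.degrees(np.arctan2(q[0,0]-q[1,0],q[0,1]-q[1,1])) for q in(a,b)])
print("jack cap",cast(T,[(347.4,165.4)],.068),cast(S,[(227.1,218.6)],.068))
print("gauge stem tip",cast(T,[(161.1,175.5)],.0286-.0113))
go((.4212,-.369,.19),np.radians(92.5))
```

```text
far edge [[ 0.54538255 -0.28165953]
 [ 0.55243517 -0.45156302]] [[ 0.53706363 -0.27664137]
 [ 0.54846457 -0.4469799 ]] [np.float64(-2.3769588794606564), np.float64(-3.829156851564741)]
jack cap [[ 0.52763817 -0.12261383  0.068     ]] [[ 0.52731912 -0.11936181  0.068     ]]
gauge stem tip [[0.51734282 0.35851435 0.0173    ]]
ee [ 0.2334 -0.5798  0.2335] toolx yaw 0.383 z [-0.  0. -1.] shift units [ 8.43 -4.18  1.45] turn units [ -0.    -0.   -11.76]
```

```bash
python3 -m crank '[{"claw":-1,"dx":0.8,"dy":-0.4,"dz":0},{"claw":-1,"dx":1,"dy":-0.5,"dz":0.2},{"claw":-1,"dx":1,"dy":-0.5,"dz":0.2},{"claw":-1,"dx":1,"dy":-0.5,"dz":0.2},{"claw":-1,"dx":1,"dy":-0.5,"dz":0.2},{"claw":-1,"dx":1,"dy":-0.5,"dz":0.2},{"claw":-1,"dx":1,"dy":-0.5,"dz":0.2},{"claw":-1,"dx":1,"dy":-0.5,"dz":0.2}]' 15
python3 -m crank '[{"az":-1},{"az":-1},{"az":-1},{"az":-1},{"az":-1},{"az":-1},{"az":-1},{"az":-1}]'
python3 -m crank '[{"az":-1},{"az":-1},{"az":-1},{"az":-0.8},{"az":0},{"az":0}]'
python3 -c "
from h import *
go((.4212,-.369,.097),np.radians(92.7))"
```

```text
ee [ 0.2334 -0.5798  0.2335] toolx yaw 0.383 z [-0.  0. -1.] shift units [ 8.43 -4.18  4.55] turn units [ -0.    -0.   -11.79]invalid input at $[0]: expected keys claw, dx, dy, dz, ax, ay, az
invalid input at $[0]: expected keys claw, dx, dy, dz, ax, ay, az
invalid input at $[0]: expected keys claw, dx, dy, dz, ax, ay, az
```

```bash
python3 -m crank '[{"claw":-1,"dx":0.8,"dy":-0.4,"dz":0,"ax":0,"ay":0,"az":0},{"claw":-1,"dx":1,"dy":-0.5,"dz":0.2,"ax":0,"ay":0,"az":0},{"claw":-1,"dx":1,"dy":-0.5,"dz":0.2,"ax":0,"ay":0,"az":0},{"claw":-1,"dx":1,"dy":-0.5,"dz":0.2,"ax":0,"ay":0,"az":0},{"claw":-1,"dx":1,"dy":-0.5,"dz":0.2,"ax":0,"ay":0,"az":0},{"claw":-1,"dx":1,"dy":-0.5,"dz":0.2,"ax":0,"ay":0,"az":0},{"claw":-1,"dx":1,"dy":-0.5,"dz":0.2,"ax":0,"ay":0,"az":0},{"claw":-1,"dx":1,"dy":-0.5,"dz":0.2,"ax":0,"ay":0,"az":0}]' 15
python3 -m crank '[{"claw":-1,"dx":0,"dy":0,"dz":0,"ax":0,"ay":0,"az":-1},{"claw":-1,"dx":0,"dy":0,"dz":0,"ax":0,"ay":0,"az":-1},{"claw":-1,"dx":0,"dy":0,"dz":0,"ax":0,"ay":0,"az":-1},{"claw":-1,"dx":0,"dy":0,"dz":0,"ax":0,"ay":0,"az":-1},{"claw":-1,"dx":0,"dy":0,"dz":0,"ax":0,"ay":0,"az":-1},{"claw":-1,"dx":0,"dy":0,"dz":0,"ax":0,"ay":0,"az":-1},{"claw":-1,"dx":0,"dy":0,"dz":0,"ax":0,"ay":0,"az":-1},{"claw":-1,"dx":0,"dy":0,"dz":0,"ax":0,"ay":0,"az":-1}]'
python3 -m crank '[{"claw":-1,"dx":0,"dy":0,"dz":0,"ax":0,"ay":0,"az":-1},{"claw":-1,"dx":0,"dy":0,"dz":0,"ax":0,"ay":0,"az":-1},{"claw":-1,"dx":0,"dy":0,"dz":0,"ax":0,"ay":0,"az":-1},{"claw":-1,"dx":0,"dy":0,"dz":0,"ax":0,"ay":0,"az":-0.8},{"claw":-1,"dx":0,"dy":0,"dz":0,"ax":0,"ay":0,"az":0},{"claw":-1,"dx":0,"dy":0,"dz":0,"ax":0,"ay":0,"az":0}]'
python3 -c "
from h import *
go((.4212,-.369,.097),np.radians(92.7))"
```

```text
time: 1.07
ee_pos: [0.4077, -0.3825, 0.1915]
eef_rot: [0.982, 0.19, 0.0, 0.0]
ft_force: [1.1, -1.2, 0.2]
width: 0.0873
grip_force: 0.0
time: 1.73
ee_pos: [0.4068, -0.3839, 0.1916]
eef_rot: [0.818, 0.575, -0.0, 0.0]
ft_force: [0.7, -0.4, 0.2]
width: 0.087
grip_force: 0.0
time: 2.23
ee_pos: [0.4068, -0.3839, 0.1916]
eef_rot: [0.691, 0.723, 0.0, 0.0]
ft_force: [0.6, -0.1, 0.5]
width: 0.0867
grip_force: 0.0
ee [ 0.4068 -0.3839  0.1916] toolx yaw 1.616 z [ 0. -0. -1.] shift units [0.48 0.5  3.15] turn units [ 0.    0.   -0.02]
```

```bash
python3 -m crank '[{"claw":-1,"dx":0.48,"dy":0.5,"dz":0.5,"ax":0,"ay":0,"az":0},{"claw":-1,"dx":0,"dy":0,"dz":0.9,"ax":0,"ay":0,"az":0},{"claw":-1,"dx":0,"dy":0,"dz":0.9,"ax":0,"ay":0,"az":0},{"claw":-1,"dx":0,"dy":0,"dz":0.8,"ax":0,"ay":0,"az":0},{"claw":-1,"dx":0,"dy":0,"dz":0,"ax":0,"ay":0,"az":0},{"claw":-1,"dx":0,"dy":0,"dz":0,"ax":0,"ay":0,"az":0}]' 15
python3 - <<'E'
from h import *
for n in("scene","top"):
    c=r.camera(n); u,v=proj(c,[.42,-.369,.1])[0].astype(int); i=c["color"][max(v-50,0):v+50,max(u-65,0):u+65,::-1]; cv2.imwrite(f"pics/{n}1.png",cv2.resize(i,None,fx=3,fy=3))
a,b=[cv2.imread(f"pics/{n}1.png") for n in("scene","top")]; cv2.imwrite("pics/ab1.png",np.hstack([a,b])); print(a.shape,b.shape)
E
```

```text
time: 2.73
ee_pos: [0.4207, -0.3683, 0.0981]
eef_rot: [0.691, 0.723, 0.0, -0.001]
ft_force: [0.5, -0.4, 0.2]
width: 0.0871
grip_force: 0.0
(300, 390, 3) (300, 390, 3)
```

View pics/ab1.png

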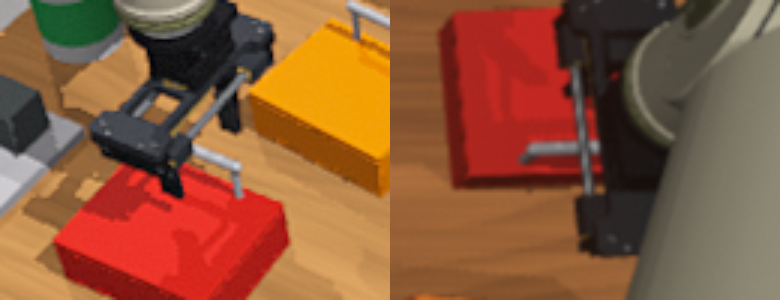

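The fingers straddle the bar, left finger behind and right finger in front, so I'll close.

```bash
python3 -m crank '[{"claw":1,"dx":0,"dy":0,"dz":0,"ax":0,"ay":0,"az":0},{"claw":1,"dx":0,"dy":0,"dz":0,"ax":0,"ay":0,"az":0},{"claw":1,"dx":0,"dy":0,"dz":0,"ax":0,"ay":0,"az":0},{"claw":1,"dx":0,"dy":0,"dz":0,"ax":0,"ay":0,"az":0},{"claw":1,"dx":0,"dy":0,"dz":0,"ax":0,"ay":0,"az":0},{"claw":1,"dx":0,"dy":0,"dz":0,"ax":0,"ay":0,"az":0},{"claw":1,"dx":0,"dy":0,"dz":0,"ax":0,"ay":0,"az":0},{"claw":1,"dx":0,"dy":0,"dz":0,"ax":0,"ay":0,"az":0}]' 15
python3 - <<'E'
from h import *
e,R=tool(); psi=np.radians(2.7); 
# handle xz rel hinge; assume lid ~0.03 rad, handle at current grasp point
g=e-.008*R[:,2]; print(g)
L=np.hypot(.128,.05); th0=np.arctan2(.05,.128)
ang=lambda z: np.arcsin((z-.05)/L)-th0
t0=max(ang(.104),0); print("t0",t0)
P=lambda t:L*np.array([-np.cos(th0+t),np.sin(th0+t)])
ts=np.linspace(t0,1.65,17); q=np.array([P(t) for t in ts])
print("case x / z increments units"); print((np.diff(q,axis=0)/.03).round(2).tolist()); print("tool y dot case x", R[:,1]@[np.cos(psi),np.sin(psi),0])
E
```

```text
time: 3.5
ee_pos: [0.4211, -0.3688, 0.0986]
eef_rot: [0.69, 0.724, -0.0, 0.0]
ft_force: [-0.3, 0.5, -0.2]
width: 0.0414
grip_force: 0.0
[ 0.42111023 -0.36876122  0.10657217]
t0 0.031448331124824425
case x / z increments units
[[0.2, 0.42], [0.24, 0.39], [0.28, 0.37], [0.32, 0.34], [0.35, 0.3], [0.38, 0.27], [0.4, 0.23], [0.43, 0.18], [0.44, 0.14], [0.45, 0.09], [0.46, 0.05], [0.46, 0.0], [0.46, -0.05], [0.45, -0.09], [0.44, -0.14], [0.43, -0.18]]
tool y dot case x 0.9999998710299275
```

```bash
python3 -m crank '[{"claw":1,"dx":0,"dy":0,"dz":0,"ax":0,"ay":0,"az":0},{"claw":1,"dx":0,"dy":0,"dz":0,"ax":0,"ay":0,"az":0},{"claw":1,"dx":0,"dy":0,"dz":0,"ax":0,"ay":0,"az":0},{"claw":1,"dx":0,"dy":0,"dz":0,"ax":0,"ay":0,"az":0},{"claw":1,"dx":0,"dy":0,"dz":0,"ax":0,"ay":0,"az":0},{"claw":1,"dx":0,"dy":0,"dz":0,"ax":0,"ay":0,"az":0},{"claw":1,"dx":0,"dy":0,"dz":0,"ax":0,"ay":0,"az":0},{"claw":1,"dx":0,"dy":0,"dz":0,"ax":0,"ay":0,"az":0}]' 15
```

```text
time: 4.17
ee_pos: [0.4225, -0.3686, 0.0988]
eef_rot: [0.69, 0.724, 0.001, 0.001]
ft_force: [5.0, -0.6, -4.0]
width: 0.0096
grip_force: 15.0
```

```bash
python3 -m crank '[{"claw":1,"dx":0,"dy":0.2,"dz":-0.42,"ax":0,"ay":0,"az":0},{"claw":1,"dx":0,"dy":0.24,"dz":-0.39,"ax":0,"ay":0,"az":0},{"claw":1,"dx":0,"dy":0.28,"dz":-0.37,"ax":0,"ay":0,"az":0},{"claw":1,"dx":0,"dy":0.32,"dz":-0.34,"ax":0,"ay":0,"az":0},{"claw":1,"dx":0,"dy":0,"dz":0,"ax":0,"ay":0,"az":0}]'
```

```text
time: 4.58
ee_pos: [0.453, -0.3675, 0.1461]
eef_rot: [0.69, 0.724, -0.0, 0.0]
ft_force: [-7.7, 1.8, 7.7]
width: 0.0106
grip_force: 15.0
```

```bash
python3 -m crank '[{"claw":1,"dx":0,"dy":0.32,"dz":-0.32,"ax":0,"ay":0,"az":0},{"claw":1,"dx":0,"dy":0.36,"dz":-0.29,"ax":0,"ay":0,"az":0},{"claw":1,"dx":0,"dy":0.38,"dz":-0.25,"ax":0,"ay":0,"az":0},{"claw":1,"dx":0,"dy":0.42,"dz":-0.2,"ax":0,"ay":0,"az":0},{"claw":1,"dx":0,"dy":0,"dz":0,"ax":0,"ay":0,"az":0}]'
python3 -m crank '[{"claw":1,"dx":0,"dy":0.44,"dz":-0.15,"ax":0,"ay":0,"az":0},{"claw":1,"dx":0,"dy":0.45,"dz":-0.1,"ax":0,"ay":0,"az":0},{"claw":1,"dx":0,"dy":0.46,"dz":-0.06,"ax":0,"ay":0,"az":0},{"claw":1,"dx":0,"dy":0.46,"dz":-0.01,"ax":0,"ay":0,"az":0},{"claw":1,"dx":0,"dy":0,"dz":0,"ax":0,"ay":0,"az":0}]'
```

```text
time: 5.0
ee_pos: [0.4984, -0.3657, 0.1777]
eef_rot: [0.69, 0.724, -0.0, 0.001]
ft_force: [-4.6, 0.3, 10.0]
width: 0.0104
grip_force: 15.0
time: 5.42
ee_pos: [0.5528, -0.3635, 0.1862]
eef_rot: [0.69, 0.724, -0.0, 0.002]
ft_force: [0.1, -2.7, 5.2]
width: 0.0104
grip_force: 15.0
```

```bash
python3 -m crank '[{"claw":1,"dx":0,"dy":0.46,"dz":0.05,"ax":0,"ay":0,"az":0},{"claw":1,"dx":0,"dy":0.45,"dz":0.1,"ax":0,"ay":0,"az":0},{"claw":1,"dx":0,"dy":0.44,"dz":0.15,"ax":0,"ay":0,"az":0},{"claw":1,"dx":0,"dy":0.43,"dz":0.18,"ax":0,"ay":0,"az":0},{"claw":1,"dx":0,"dy":0,"dz":0,"ax":0,"ay":0,"az":0},{"claw":1,"dx":0,"dy":0,"dz":0,"ax":0,"ay":0,"az":0}]'
python3 -m crank '[{"claw":0.4,"dx":0,"dy":0,"dz":0,"ax":0,"ay":0,"az":0},{"claw":0.4,"dx":0,"dy":0,"dz":0,"ax":0,"ay":0,"az":0},{"claw":0.4,"dx":0,"dy":0,"dz":0,"ax":0,"ay":0,"az":0},{"claw":0.4,"dx":0,"dy":0,"dz":0,"ax":0,"ay":0,"az":0},{"claw":0.4,"dx":0,"dy":0,"dz":0,"ax":0,"ay":0,"az":0}]'
```

```text
time: 5.92
ee_pos: [0.6059, -0.3611, 0.1721]
eef_rot: [0.69, 0.724, 0.001, 0.002]
ft_force: [3.4, -2.8, 4.2]
width: 0.0103
grip_force: 15.0
time: 6.33
ee_pos: [0.6039, -0.3598, 0.1708]
eef_rot: [0.69, 0.724, -0.0, -0.0]
ft_force: [0.1, 0.4, 0.2]
width: 0.0256
grip_force: 0.0
```

```bash
python3 -m crank '[{"claw":0.4,"dx":0,"dy":0,"dz":-0.5,"ax":0,"ay":0,"az":0},{"claw":0.4,"dx":0,"dy":0,"dz":-1,"ax":0,"ay":0,"az":0},{"claw":0.4,"dx":0,"dy":0,"dz":-1,"ax":0,"ay":0,"az":0},{"claw":0.4,"dx":0,"dy":0,"dz":-1,"ax":0,"ay":0,"az":0},{"claw":0.4,"dx":0.5,"dy":-0.3,"dz":-0.2,"ax":0,"ay":0,"az":0},{"claw":0,"dx":1,"dy":-0.3,"dz":0,"ax":0,"ay":0,"az":0},{"claw":-1,"dx":1,"dy":-0.3,"dz":0,"ax":0,"ay":0,"az":0},{"claw":-1,"dx":1,"dy":-0.3,"dz":0,"ax":0,"ay":0,"az":0}]'
python3 - <<'E'
from h import *
T=r.camera("top");S=r.camera("scene"); 
cv2.imwrite("pics/open.png",np.hstack([T["color"][120:260,370:530,::-1],S["color"][70:210,90:250,::-1]]).repeat(2,0).repeat(2,1))
E
python3 -m crank '[{"claw":-1,"dx":1,"dy":-0.2,"dz":0,"ax":0,"ay":0,"az":0},{"claw":-1,"dx":1,"dy":-0.2,"dz":0,"ax":0,"ay":0,"az":0},{"claw":-1,"dx":1,"dy":-0.2,"dz":0,"ax":0,"ay":0,"az":0},{"claw":-1,"dx":1,"dy":-0.2,"dz":0,"ax":0,"ay":0,"az":0},{"claw":-1,"dx":1,"dy":-0.2,"dz":0,"ax":0,"ay":0,"az":0},{"claw":-1,"dx":1,"dy":-0.2,"dz":0,"ax":0,"ay":0,"az":0},{"claw":-1,"dx":1,"dy":-0.2,"dz":0,"ax":0,"ay":0,"az":0},{"claw":-1,"dx":1,"dy":-0.2,"dz":0,"ax":0,"ay":0,"az":0}]'
python3 -m crank '[{"claw":-1,"dx":1,"dy":-0.1,"dz":0,"ax":0,"ay":0,"az":-0.5},{"claw":-1,"dx":1,"dy":0,"dz":0,"ax":0,"ay":0,"az":-0.5},{"claw":-1,"dx":1,"dy":0,"dz":0,"ax":0,"ay":0,"az":-0.5},{"claw":-1,"dx":1,"dy":0.1,"dz":0,"ax":0,"ay":0,"az":-0.5},{"claw":-1,"dx":1,"dy":0.2,"dz":0,"ax":0,"ay":0,"az":-0.5},{"claw":-1,"dx":1,"dy":0.3,"dz":0,"ax":0,"ay":0,"az":-0.5},{"claw":-1,"dx":1,"dy":0.4,"dz":0,"ax":0,"ay":0,"az":-0.5},{"claw":-1,"dx":0.5,"dy":0.4,"dz":0,"ax":0,"ay":0,"az":-0.5}]'
python3 -c "
from h import *
go((.471,.3633,.11),np.radians(174))"
```

```text
time: 7.0
ee_pos: [0.5625, -0.2557, 0.282]
eef_rot: [0.69, 0.724, -0.0, -0.0]
ft_force: [0.2, 0.2, 0.9]
width: 0.0389
grip_force: 0.0
time: 7.77
ee_pos: [0.5033, -0.0184, 0.2822]
eef_rot: [0.69, 0.724, -0.0, 0.0]
ft_force: [0.3, -0.1, 1.0]
width: 0.0863
grip_force: 0.0
time: 8.43
ee_pos: [0.4907, 0.2162, 0.2826]
eef_rot: [0.522, 0.853, 0.001, 0.0]
ft_force: [0.8, 0.7, 1.5]
width: 0.0868
grip_force: 0.0
ee [0.4907 0.2162 0.2826] toolx yaw 2.043 z [ 0.001  0.001 -1.   ] shift units [4.66 1.64 5.76] turn units [ 0.01 -0.   -9.49]
```

View pics/open.png

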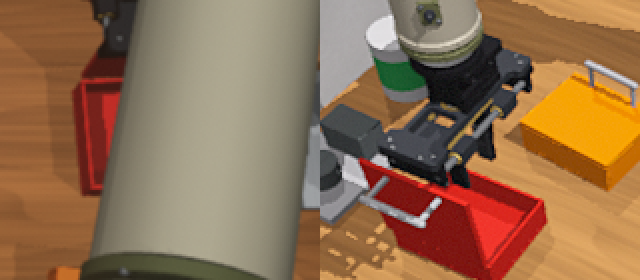

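The red case is open with its lid standing upright and the handle on the far side. I'll continue to the gauge.

```bash
python3 -m crank '[{"claw":-1,"dx":1,"dy":0.34,"dz":0.7,"ax":0,"ay":0,"az":0},{"claw":-1,"dx":1,"dy":0.35,"dz":1,"ax":0,"ay":0,"az":0},{"claw":-1,"dx":1,"dy":0.35,"dz":1,"ax":0,"ay":0,"az":0},{"claw":-1,"dx":1,"dy":0.35,"dz":1,"ax":0,"ay":0,"az":0},{"claw":-1,"dx":0.66,"dy":0.25,"dz":1,"ax":0,"ay":0,"az":0},{"claw":-1,"dx":0,"dy":0,"dz":1,"ax":0,"ay":0,"az":0},{"claw":-1,"dx":0,"dy":0,"dz":0,"ax":0,"ay":0,"az":-1},{"claw":-1,"dx":0,"dy":0,"dz":0,"ax":0,"ay":0,"az":-1}]'
python3 -m crank '[{"claw":-1,"dx":0,"dy":0,"dz":0,"ax":0,"ay":0,"az":-1},{"claw":-1,"dx":0,"dy":0,"dz":0,"ax":0,"ay":0,"az":-1},{"claw":-1,"dx":0,"dy":0,"dz":0,"ax":0,"ay":0,"az":-1},{"claw":-1,"dx":0,"dy":0,"dz":0,"ax":0,"ay":0,"az":-1},{"claw":-1,"dx":0,"dy":0,"dz":0,"ax":0,"ay":0,"az":-1},{"claw":-1,"dx":0,"dy":0,"dz":0,"ax":0,"ay":0,"az":-1},{"claw":-1,"dx":0,"dy":0,"dz":0,"ax":0,"ay":0,"az":-1},{"claw":-1,"dx":0,"dy":0,"dz":0,"ax":0,"ay":0,"az":-0.5}]'
python3 - <<'E'
from h import *
go((.471,.3633,.02),np.radians(174))
T=r.camera("top");S=r.camera("scene")
cv2.imwrite("pics/g1.png",np.hstack([T["color"][150:240,110:210,::-1],S["color"][240:330,360:460,::-1]]).repeat(4,0).repeat(4,1))
E
```

```text
time: 9.1
ee_pos: [0.4725, 0.3547, 0.1129]
eef_rot: [0.43, 0.903, -0.002, -0.001]
ft_force: [-0.5, 0.3, 0.2]
width: 0.0869
grip_force: 0.0
time: 9.77
ee_pos: [0.4739, 0.3547, 0.1151]
eef_rot: [0.052, 0.999, -0.0, -0.0]
ft_force: [-0.3, -0.1, 0.0]
width: 0.087
grip_force: 0.0
ee [0.4739 0.3547 0.1151] toolx yaw 3.037 z [-0. -0. -1.] shift units [0.13 0.27 3.17] turn units [-0.   -0.    0.01]
```

View pics/g1.png

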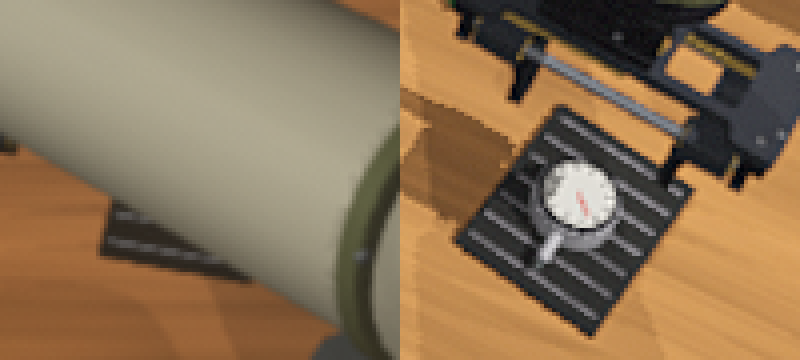

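The fingers hang either side of the gauge, which is at (580,195) in the crop with the stem toward the lower left. I'll descend and grip.

```bash
python3 -m crank '[{"claw":-1,"dx":0.13,"dy":0.27,"dz":0.5,"ax":0,"ay":0,"az":0},{"claw":-1,"dx":0,"dy":0,"dz":0.9,"ax":0,"ay":0,"az":0},{"claw":-1,"dx":0,"dy":0,"dz":0.9,"ax":0,"ay":0,"az":0},{"claw":-1,"dx":0,"dy":0,"dz":0.6,"ax":0,"ay":0,"az":0},{"claw":-1,"dx":0,"dy":0,"dz":0.27,"ax":0,"ay":0,"az":0},{"claw":-1,"dx":0,"dy":0,"dz":0,"ax":0,"ay":0,"az":0},{"claw":1,"dx":0,"dy":0,"dz":0,"ax":0,"ay":0,"az":0},{"claw":1,"dx":0,"dy":0,"dz":0,"ax":0,"ay":0,"az":0}]' 20
python3 -m crank '[{"claw":1,"dx":0,"dy":0,"dz":0,"ax":0,"ay":0,"az":0},{"claw":1,"dx":0,"dy":0,"dz":0,"ax":0,"ay":0,"az":0},{"claw":1,"dx":0,"dy":0,"dz":0,"ax":0,"ay":0,"az":0},{"claw":1,"dx":0,"dy":0,"dz":0,"ax":0,"ay":0,"az":0},{"claw":1,"dx":0,"dy":0,"dz":0,"ax":0,"ay":0,"az":0},{"claw":1,"dx":0,"dy":0,"dz":0,"ax":0,"ay":0,"az":0},{"claw":1,"dx":0,"dy":0,"dz":0,"ax":0,"ay":0,"az":0},{"claw":1,"dx":0,"dy":0,"dz":0,"ax":0,"ay":0,"az":0}]'
```

```text
time: 10.53
ee_pos: [0.471, 0.364, 0.021]
eef_rot: [0.055, 0.998, 0.0, 0.0]
ft_force: [-0.6, -0.4, -0.1]
width: 0.08
grip_force: 0.0
time: 11.2
ee_pos: [0.4707, 0.3636, 0.0204]
eef_rot: [0.055, 0.999, -0.0, 0.0]
ft_force: [-1.7, -2.0, 4.4]
width: 0.0535
grip_force: 20.0
```

```bash
python3 -m crank '[{"claw":1,"dx":0,"dy":0,"dz":-0.4,"ax":0,"ay":0,"az":0},{"claw":1,"dx":0,"dy":0,"dz":-0.8,"ax":0,"ay":0,"az":0},{"claw":1,"dx":0,"dy":0,"dz":-1,"ax":0,"ay":0,"az":0},{"claw":1,"dx":0,"dy":0,"dz":-1,"ax":0,"ay":0,"az":0},{"claw":1,"dx":0,"dy":0,"dz":-1,"ax":0,"ay":0,"az":0},{"claw":1,"dx":0,"dy":0,"dz":-1,"ax":0,"ay":0,"az":0},{"claw":1,"dx":0,"dy":0,"dz":-0.8,"ax":0,"ay":0,"az":0},{"claw":1,"dx":0,"dy":0,"dz":-0.4,"ax":0,"ay":0,"az":0}]'
python3 -c "
from h import *
go((.5,0,.2))
go((.466,-.366,.2))"
```

```text
time: 11.87
ee_pos: [0.4707, 0.3648, 0.2159]
eef_rot: [0.054, 0.999, 0.001, 0.001]
ft_force: [1.0, 0.1, -2.2]
width: 0.0534
grip_force: 20.0
ee [0.4707 0.3648 0.2159] toolx yaw 3.033 z [ 0.003  0.002 -1.   ] shift units [ -2.29 -11.98   0.51] 
ee [0.4707 0.3648 0.2159] toolx yaw 3.033 z [ 0.003  0.002 -1.   ] shift units [ -2.49 -24.23   0.47]
```

```bash
python3 -m crank '[{"claw":1,"dx":-0.1,"dy":-0.6,"dz":0,"ax":0,"ay":0,"az":0},{"claw":1,"dx":-0.2,"dy":-0.9,"dz":0,"ax":0,"ay":0,"az":0},{"claw":1,"dx":-0.2,"dy":-1,"dz":0,"ax":0,"ay":0,"az":0},{"claw":1,"dx":-0.2,"dy":-1,"dz":0,"ax":0,"ay":0,"az":0},{"claw":1,"dx":-0.2,"dy":-1,"dz":0,"ax":0,"ay":0,"az":0},{"claw":1,"dx":-0.2,"dy":-1,"dz":0,"ax":0,"ay":0,"az":0},{"claw":1,"dx":-0.2,"dy":-1,"dz":0,"ax":0,"ay":0,"az":0},{"claw":1,"dx":-0.2,"dy":-1,"dz":0,"ax":0,"ay":0,"az":0}]'
python3 -m crank '[{"claw":1,"dx":-0.2,"dy":-1,"dz":0,"ax":0,"ay":0,"az":0},{"claw":1,"dx":-0.2,"dy":-1,"dz":0,"ax":0,"ay":0,"az":0},{"claw":1,"dx":-0.2,"dy":-1,"dz":0,"ax":0,"ay":0,"az":0},{"claw":1,"dx":-0.2,"dy":-1,"dz":0,"ax":0,"ay":0,"az":0},{"claw":1,"dx":-0.2,"dy":-1,"dz":0,"ax":0,"ay":0,"az":0},{"claw":1,"dx":-0.2,"dy":-1,"dz":0,"ax":0,"ay":0,"az":0},{"claw":1,"dx":0,"dy":-1,"dz":0,"ax":0,"ay":0,"az":0},{"claw":1,"dx":0,"dy":-1,"dz":0,"ax":0,"ay":0,"az":0}]'
python3 -m crank '[{"claw":1,"dx":0,"dy":-1,"dz":0,"ax":0,"ay":0,"az":0},{"claw":1,"dx":0,"dy":-1,"dz":0,"ax":0,"ay":0,"az":0},{"claw":1,"dx":0,"dy":-1,"dz":0,"ax":0,"ay":0,"az":0},{"claw":1,"dx":0,"dy":-1,"dz":0,"ax":0,"ay":0,"az":0},{"claw":1,"dx":0,"dy":-1,"dz":0,"ax":0,"ay":0,"az":0},{"claw":1,"dx":0,"dy":-1,"dz":0,"ax":0,"ay":0,"az":0},{"claw":1,"dx":0,"dy":-0.5,"dz":0,"ax":0,"ay":0,"az":0},{"claw":1,"dx":0,"dy":0,"dz":0,"ax":0,"ay":0,"az":0}]'
python3 -c "
from h import *
go((.466,-.366,.02),np.radians(177))"
```

```text
time: 12.53
ee_pos: [0.4901, 0.1336, 0.2117]
eef_rot: [0.055, 0.999, -0.0, -0.0]
ft_force: [0.6, -0.2, -1.9]
width: 0.0534
grip_force: 20.0
time: 13.2
ee_pos: [0.4997, -0.1086, 0.2118]
eef_rot: [0.054, 0.999, 0.0, -0.0]
ft_force: [0.5, -0.5, -1.9]
width: 0.0537
grip_force: 20.0
time: 13.87
ee_pos: [0.4774, -0.305, 0.2112]
eef_rot: [0.057, 0.998, 0.0, -0.001]
ft_force: [-0.0, 0.5, -1.8]
width: 0.0533
grip_force: 20.0
ee [ 0.4774 -0.305   0.2112] toolx yaw 3.027 z [-0.001  0.    -1.   ] shift units [ 0.13 -2.06  6.37] turn units [ 0.   -0.01 -0.6 ]
```

```bash
python3 -m crank '[{"claw":1,"dx":0.13,"dy":-1,"dz":0,"ax":0,"ay":0,"az":0},{"claw":1,"dx":0,"dy":-1,"dz":0.5,"ax":0,"ay":0,"az":0},{"claw":1,"dx":0,"dy":0,"dz":1,"ax":0,"ay":0,"az":0},{"claw":1,"dx":0,"dy":0,"dz":1,"ax":0,"ay":0,"az":0},{"claw":1,"dx":0,"dy":0,"dz":1,"ax":0,"ay":0,"az":0},{"claw":1,"dx":0,"dy":0,"dz":0,"ax":0,"ay":0,"az":0}]'
python3 - <<'E'
from h import *
go((.466,-.366,.02),np.radians(177))
T=r.camera("top");S=r.camera("scene")
cv2.imwrite("pics/g2.png",np.hstack([T["color"][130:230,390:500,::-1],S["color"][110:210,100:210,::-1]]).repeat(3,0).repeat(3,1))
E
```

```text
time: 14.37
ee_pos: [0.4659, -0.3573, 0.1014]
eef_rot: [0.054, 0.999, 0.003, -0.003]
ft_force: [-1.5, 0.9, -3.0]
width: 0.0534
grip_force: 20.0
ee [ 0.4659 -0.3573  0.1014] toolx yaw 3.034 z [-0.007  0.006 -1.   ] shift units [-0.05 -0.3   2.71] turn units [ 0.06 -0.07 -0.53]
```

View pics/g2.png

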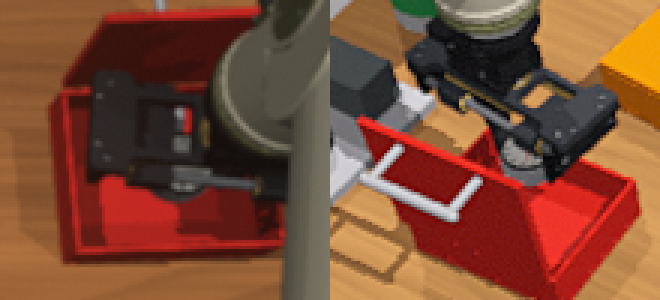

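The gauge hangs over the open case, clear of the upright lid. I'll lower it.

```bash
python3 -m crank '[{"claw":1,"dx":0,"dy":-0.3,"dz":0.7,"ax":0,"ay":0,"az":0},{"claw":1,"dx":0,"dy":0,"dz":0.8,"ax":0,"ay":0,"az":0},{"claw":1,"dx":0,"dy":0,"dz":0.6,"ax":0,"ay":0,"az":0},{"claw":1,"dx":0,"dy":0,"dz":0.3,"ax":0,"ay":0,"az":0},{"claw":1,"dx":0,"dy":0,"dz":0.2,"ax":0,"ay":0,"az":0},{"claw":1,"dx":0,"dy":0,"dz":0,"ax":0,"ay":0,"az":0},{"claw":1,"dx":0,"dy":0,"dz":0,"ax":0,"ay":0,"az":0}]'
```

```text
time: 15.05
ee_pos: [0.4685, -0.3697, 0.0308]
eef_rot: [0.055, 0.999, -0.001, 0.001]
ft_force: [-0.3, -0.3, -0.7]
width: 0.0536
grip_force: 20.0
```

```bash
python3 -m crank '[{"claw":1,"dx":0,"dy":0,"dz":0.15,"ax":0,"ay":0,"az":0},{"claw":1,"dx":0,"dy":0,"dz":0.1,"ax":0,"ay":0,"az":0},{"claw":1,"dx":0,"dy":0,"dz":0.1,"ax":0,"ay":0,"az":0},{"claw":1,"dx":0,"dy":0,"dz":0,"ax":0,"ay":0,"az":0},{"claw":1,"dx":0,"dy":0,"dz":0,"ax":0,"ay":0,"az":0}]'
```

```text
time: 15.47
ee_pos: [0.4678, -0.3697, 0.0192]
eef_rot: [0.055, 0.999, -0.0, 0.0]
ft_force: [-0.8, 0.3, 2.5]
width: 0.0534
grip_force: 20.0
```

```bash
python3 -m crank '[{"claw":-0.7,"dx":0,"dy":0,"dz":0,"ax":0,"ay":0,"az":0},{"claw":-0.7,"dx":0,"dy":0,"dz":0,"ax":0,"ay":0,"az":0},{"claw":-0.7,"dx":0,"dy":0,"dz":0,"ax":0,"ay":0,"az":0},{"claw":-0.7,"dx":0,"dy":0,"dz":0,"ax":0,"ay":0,"az":0},{"claw":-0.7,"dx":0,"dy":0,"dz":0,"ax":0,"ay":0,"az":0},{"claw":-0.7,"dx":0,"dy":0,"dz":-0.3,"ax":0,"ay":0,"az":0},{"claw":-0.7,"dx":0,"dy":0,"dz":-0.8,"ax":0,"ay":0,"az":0},{"claw":-0.7,"dx":0,"dy":0,"dz":-1,"ax":0,"ay":0,"az":0}]'
python3 -m crank '[{"claw":-0.7,"dx":0,"dy":0,"dz":-1,"ax":0,"ay":0,"az":0},{"claw":-0.7,"dx":0,"dy":0,"dz":-1,"ax":0,"ay":0,"az":0},{"claw":-0.7,"dx":0,"dy":0,"dz":-1,"ax":0,"ay":0,"az":0},{"claw":-0.7,"dx":0,"dy":0,"dz":-1,"ax":0,"ay":0,"az":0},{"claw":-0.7,"dx":0,"dy":0,"dz":-1,"ax":0,"ay":0,"az":0},{"claw":0.3,"dx":0,"dy":0,"dz":-1,"ax":0,"ay":0,"az":0},{"claw":0.3,"dx":0,"dy":0,"dz":0,"ax":0,"ay":0,"az":0}]'
python3 -c "
from h import *
print(r.read_state()['joint_positions'])
go((.605,-.361,.26),np.radians(92.7))"
```

```text
time: 16.13
ee_pos: [0.4665, -0.3685, 0.0813]
eef_rot: [0.054, 0.999, 0.001, -0.001]
ft_force: [0.1, -0.2, 0.8]
width: 0.0738
grip_force: 0.0
time: 16.72
ee_pos: [0.4697, -0.3699, 0.2688]
eef_rot: [0.054, 0.999, -0.003, 0.004]
ft_force: [0.5, 0.7, 0.3]
width: 0.0672
grip_force: 0.0
[ 1.21312848  0.34775598 -0.79461382  1.45842122  0.25024358  1.43015134
  1.87749601]
ee [ 0.4697 -0.3699  0.2688] toolx yaw 3.033 z [ 0.007 -0.006 -1.   ] shift units [-4.45  0.79  0.32] turn units [1.000e-02 9.000e-02 1.351e+01]
```

```bash
python3 -m crank '[{"claw":0.3,"dx":-0.6,"dy":0.1,"dz":0,"ax":0,"ay":0,"az":0},{"claw":0.3,"dx":-1,"dy":0.2,"dz":0,"ax":0,"ay":0,"az":0},{"claw":0.3,"dx":-1,"dy":0.2,"dz":0,"ax":0,"ay":0,"az":0},{"claw":0.3,"dx":-1,"dy":0.2,"dz":0,"ax":0,"ay":0,"az":0},{"claw":0.3,"dx":-0.85,"dy":0.1,"dz":0,"ax":0,"ay":0,"az":0},{"claw":0.3,"dx":0,"dy":0,"dz":0,"ax":0,"ay":0,"az":1},{"claw":0.3,"dx":0,"dy":0,"dz":0,"ax":0,"ay":0,"az":1},{"claw":0.3,"dx":0,"dy":0,"dz":0,"ax":0,"ay":0,"az":1}]'
python3 -m crank '[{"claw":0.3,"dx":0,"dy":0,"dz":0,"ax":0,"ay":0,"az":1},{"claw":0.3,"dx":0,"dy":0,"dz":0,"ax":0,"ay":0,"az":1},{"claw":0.3,"dx":0,"dy":0,"dz":0,"ax":0,"ay":0,"az":1},{"claw":0.3,"dx":0,"dy":0,"dz":0,"ax":0,"ay":0,"az":1},{"claw":0.3,"dx":0,"dy":0,"dz":0,"ax":0,"ay":0,"az":1},{"claw":0.3,"dx":0,"dy":0,"dz":0,"ax":0,"ay":0,"az":1},{"claw":0.3,"dx":0,"dy":0,"dz":0,"ax":0,"ay":0,"az":1},{"claw":0.3,"dx":0,"dy":0,"dz":0,"ax":0,"ay":0,"az":1}]'
python3 -m crank '[{"claw":0.3,"dx":0,"dy":0,"dz":0,"ax":0,"ay":0,"az":1},{"claw":0.3,"dx":0,"dy":0,"dz":0,"ax":0,"ay":0,"az":1},{"claw":0.3,"dx":0,"dy":0,"dz":0,"ax":0,"ay":0,"az":0.5},{"claw":0.3,"dx":0,"dy":0,"dz":0,"ax":0,"ay":0,"az":0}]'
python3 - <<'E'
from h import *
go((.605,-.361,.170),np.radians(92.7))
T=r.camera("top");S=r.camera("scene")
cv2.imwrite("pics/g3.png",np.hstack([T["color"][110:230,390:500,::-1],S["color"][100:220,90:200,::-1]]).repeat(3,0).repeat(3,1))
E
```

```text
time: 17.38
ee_pos: [0.6035, -0.3593, 0.2617]
eef_rot: [0.212, 0.977, 0.001, -0.0]
ft_force: [0.1, -0.1, -1.2]
width: 0.0309
grip_force: 0.0
time: 18.05
ee_pos: [0.6029, -0.3598, 0.2622]
eef_rot: [0.592, 0.806, 0.0, 0.0]
ft_force: [0.9, -0.3, -0.3]
width: 0.0304
grip_force: 0.0
time: 18.38
ee_pos: [0.6029, -0.3598, 0.2623]
eef_rot: [0.691, 0.723, 0.0, 0.0]
ft_force: [-0.5, -0.3, 0.6]
width: 0.0302
grip_force: 0.0
ee [ 0.6029 -0.3598  0.2623] toolx yaw 1.616 z [ 0. -0. -1.] shift units [-0.04  0.07  3.08] turn units [ 0.    0.   -0.01]
```

View pics/g3.png

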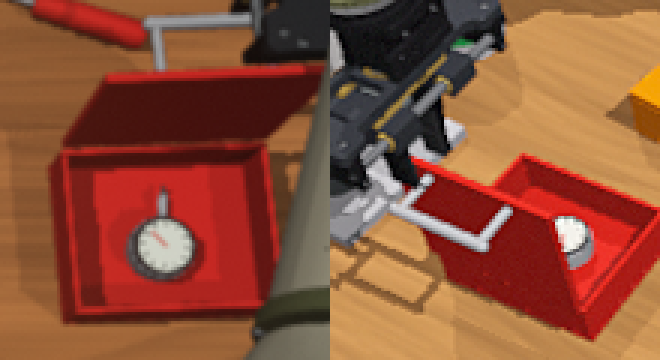

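The gauge lies flat and face up in the case, at crop (163,247). The fingers are above the handle bar, so I'll lower, pinch and close the lid along the reverse arc.

```bash
python3 -m crank '[{"claw":0.3,"dx":0,"dy":0.07,"dz":0.8,"ax":0,"ay":0,"az":0},{"claw":0.3,"dx":0,"dy":0,"dz":0.9,"ax":0,"ay":0,"az":0},{"claw":0.3,"dx":0,"dy":0,"dz":0.8,"ax":0,"ay":0,"az":0},{"claw":0.3,"dx":0,"dy":0,"dz":0.58,"ax":0,"ay":0,"az":0},{"claw":0.3,"dx":0,"dy":0,"dz":0,"ax":0,"ay":0,"az":0},{"claw":1,"dx":0,"dy":0,"dz":0,"ax":0,"ay":0,"az":0},{"claw":1,"dx":0,"dy":0,"dz":0,"ax":0,"ay":0,"az":0},{"claw":1,"dx":0,"dy":0,"dz":0,"ax":0,"ay":0,"az":0}]' 15
python3 -m crank '[{"claw":1,"dx":0,"dy":0,"dz":0,"ax":0,"ay":0,"az":0},{"claw":1,"dx":0,"dy":0,"dz":0,"ax":0,"ay":0,"az":0},{"claw":1,"dx":0,"dy":0,"dz":0,"ax":0,"ay":0,"az":0},{"claw":1,"dx":0,"dy":0,"dz":0,"ax":0,"ay":0,"az":0},{"claw":1,"dx":0,"dy":0,"dz":0,"ax":0,"ay":0,"az":0}]'
```

```text
time: 19.15
ee_pos: [0.6058, -0.3603, 0.1714]
eef_rot: [0.69, 0.724, 0.0, 0.001]
ft_force: [-0.7, -0.5, 0.9]
width: 0.0176
grip_force: 0.0
time: 19.57
ee_pos: [0.6059, -0.3602, 0.1708]
eef_rot: [0.69, 0.724, 0.0, 0.001]
ft_force: [1.1, 0.6, 6.3]
width: 0.0102
grip_force: 15.0
```

```bash
python3 -m crank '[{"claw":1,"dx":0,"dy":-0.43,"dz":-0.18,"ax":0,"ay":0,"az":0},{"claw":1,"dx":0,"dy":-0.44,"dz":-0.15,"ax":0,"ay":0,"az":0},{"claw":1,"dx":0,"dy":-0.45,"dz":-0.1,"ax":0,"ay":0,"az":0},{"claw":1,"dx":0,"dy":-0.46,"dz":-0.05,"ax":0,"ay":0,"az":0},{"claw":1,"dx":0,"dy":-0.46,"dz":0.01,"ax":0,"ay":0,"az":0},{"claw":1,"dx":0,"dy":-0.46,"dz":0.06,"ax":0,"ay":0,"az":0},{"claw":1,"dx":0,"dy":-0.45,"dz":0.1,"ax":0,"ay":0,"az":0},{"claw":1,"dx":0,"dy":-0.44,"dz":0.15,"ax":0,"ay":0,"az":0}]'
python3 -m crank '[{"claw":1,"dx":0,"dy":-0.42,"dz":0.2,"ax":0,"ay":0,"az":0},{"claw":1,"dx":0,"dy":-0.38,"dz":0.25,"ax":0,"ay":0,"az":0},{"claw":1,"dx":0,"dy":-0.36,"dz":0.29,"ax":0,"ay":0,"az":0},{"claw":1,"dx":0,"dy":-0.33,"dz":0.32,"ax":0,"ay":0,"az":0},{"claw":1,"dx":0,"dy":-0.32,"dz":0.34,"ax":0,"ay":0,"az":0},{"claw":1,"dx":0,"dy":0,"dz":0,"ax":0,"ay":0,"az":0}]'
```

```text
time: 20.23
ee_pos: [0.4976, -0.3644, 0.1748]
eef_rot: [0.69, 0.724, 0.001, 0.001]
ft_force: [1.4, 1.8, 1.4]
width: 0.0104
grip_force: 15.0
time: 20.73
ee_pos: [0.4415, -0.3668, 0.1303]
eef_rot: [0.69, 0.724, 0.0, -0.002]
ft_force: [1.3, 4.2, -2.5]
width: 0.0106
grip_force: 15.0
```

```bash
python3 -m crank '[{"claw":1,"dx":0,"dy":-0.28,"dz":0.37,"ax":0,"ay":0,"az":0},{"claw":1,"dx":0,"dy":-0.22,"dz":0.39,"ax":0,"ay":0,"az":0},{"claw":1,"dx":0,"dy":-0.12,"dz":0.3,"ax":0,"ay":0,"az":0},{"claw":1,"dx":0,"dy":0,"dz":0.1,"ax":0,"ay":0,"az":0},{"claw":1,"dx":0,"dy":0,"dz":0,"ax":0,"ay":0,"az":0},{"claw":1,"dx":0,"dy":0,"dz":0,"ax":0,"ay":0,"az":0}]'
```

```text
time: 21.23
ee_pos: [0.4229, -0.3677, 0.0966]
eef_rot: [0.69, 0.724, -0.001, -0.002]
ft_force: [-7.1, 4.3, 0.4]
width: 0.0105
grip_force: 15.0
```

```bash
python3 -m crank '[{"claw":1,"dx":0,"dy":0,"dz":0.07,"ax":0,"ay":0,"az":0},{"claw":1,"dx":0,"dy":0,"dz":0.07,"ax":0,"ay":0,"az":0},{"claw":1,"dx":0,"dy":0,"dz":0,"ax":0,"ay":0,"az":0}]'
python3 -m crank '[{"claw":1,"dx":0,"dy":0,"dz":0.07,"ax":0,"ay":0,"az":0},{"claw":1,"dx":0,"dy":0,"dz":0.07,"ax":0,"ay":0,"az":0},{"claw":1,"dx":0,"dy":0,"dz":0,"ax":0,"ay":0,"az":0}]'
```

```text
time: 21.48
ee_pos: [0.4225, -0.3686, 0.0938]
eef_rot: [0.69, 0.723, -0.002, -0.002]
ft_force: [-13.3, 5.6, 13.9]
width: 0.0103
grip_force: 15.0
time: 21.73
ee_pos: [0.4226, -0.3701, 0.0904]
eef_rot: [0.691, 0.723, -0.002, -0.001]
ft_force: [-13.8, 2.6, 19.3]
width: 0.01
grip_force: 15.1
```

```bash
python3 -m crank '[{"claw":0,"dx":0,"dy":0,"dz":0,"ax":0,"ay":0,"az":0},{"claw":0,"dx":0,"dy":0,"dz":0,"ax":0,"ay":0,"az":0},{"claw":0,"dx":0,"dy":0,"dz":0,"ax":0,"ay":0,"az":0},{"claw":0,"dx":0,"dy":0,"dz":0,"ax":0,"ay":0,"az":0},{"claw":0,"dx":0,"dy":0,"dz":-0.3,"ax":0,"ay":0,"az":0},{"claw":0,"dx":0,"dy":0,"dz":-1,"ax":0,"ay":0,"az":0},{"claw":1,"dx":0,"dy":0,"dz":-1,"ax":0,"ay":0,"az":0},{"claw":1,"dx":0,"dy":0,"dz":0,"ax":0,"ay":0,"az":0}]'
python3 -m crank '[{"claw":1,"dx":0,"dy":0,"dz":0,"ax":0,"ay":0,"az":0},{"claw":1,"dx":0,"dy":0,"dz":0,"ax":0,"ay":0,"az":0},{"claw":1,"dx":0,"dy":0,"dz":0,"ax":0,"ay":0,"az":0},{"claw":1,"dx":0,"dy":0,"dz":0.5,"ax":0,"ay":0,"az":0},{"claw":1,"dx":0,"dy":0,"dz":0.3,"ax":0,"ay":0,"az":0},{"claw":1,"dx":0,"dy":0,"dz":0,"ax":0,"ay":0,"az":0},{"claw":1,"dx":0,"dy":0,"dz":0,"ax":0,"ay":0,"az":0}]'
```

```text
time: 22.4
ee_pos: [0.4273, -0.37, 0.1644]
eef_rot: [0.69, 0.724, 0.0, 0.004]
ft_force: [0.9, 0.7, 0.8]
width: 0.0358
grip_force: 0.0
time: 22.98
ee_pos: [0.4241, -0.3681, 0.133]
eef_rot: [0.69, 0.724, 0.0, -0.001]
ft_force: [0.5, -0.3, -0.3]
width: 0.0008
grip_force: 0.0
```

```bash
python3 -m crank '[{"claw":1,"dx":0,"dy":0,"dz":0.4,"ax":0,"ay":0,"az":0},{"claw":1,"dx":0,"dy":0,"dz":0.15,"ax":0,"ay":0,"az":0},{"claw":1,"dx":0,"dy":0,"dz":0.1,"ax":0,"ay":0,"az":0},{"claw":1,"dx":0,"dy":0,"dz":0,"ax":0,"ay":0,"az":0},{"claw":1,"dx":0,"dy":0,"dz":0,"ax":0,"ay":0,"az":0}]'
```

```text
time: 23.4
ee_pos: [0.4247, -0.3688, 0.1168]
eef_rot: [0.69, 0.724, -0.001, 0.0]
ft_force: [-9.7, 6.2, 26.1]
width: 0.0006
grip_force: 13.0
```

```bash
python3 -m crank '[{"claw":1,"dx":0,"dy":0,"dz":-0.5,"ax":0,"ay":0,"az":0},{"claw":-1,"dx":0,"dy":0,"dz":-1,"ax":0,"ay":0,"az":0},{"claw":-1,"dx":0,"dy":0,"dz":-1,"ax":0,"ay":0,"az":0},{"claw":-1,"dx":0.6,"dy":0.2,"dz":0,"ax":0,"ay":0,"az":0},{"claw":-1,"dx":1,"dy":0.4,"dz":0,"ax":0,"ay":0,"az":0},{"claw":-1,"dx":1,"dy":0.5,"dz":0,"ax":0,"ay":0,"az":0},{"claw":-1,"dx":1,"dy":0.5,"dz":0,"ax":0,"ay":0,"az":0},{"claw":-1,"dx":1,"dy":0.5,"dz":0,"ax":0,"ay":0,"az":0}]'
python3 -m crank '[{"claw":-1,"dx":1,"dy":0.5,"dz":0,"ax":0,"ay":0,"az":0},{"claw":-1,"dx":1,"dy":0.4,"dz":0,"ax":0,"ay":0,"az":0},{"claw":-1,"dx":1,"dy":0.4,"dz":0,"ax":0,"ay":0,"az":0},{"claw":-1,"dx":0.3,"dy":0,"dz":0,"ax":0,"ay":0,"az":0},{"claw":-1,"dx":0,"dy":0,"dz":0,"ax":0,"ay":0,"az":0}]'
python3 - <<'E'
from h import *
go((.5275,-.121,.02),np.radians(92.7))
T=r.camera("top")
q=rect(T,mask(T,(100,120,60),(125,255,255),(315,140,372,200)),.006); print(q)
S=r.camera("scene"); cv2.imwrite("pics/j1.png",np.hstack([T["color"][110:230,310:500,::-1],S["color"][130:250,110:300,::-1]]).repeat(2,0).repeat(2,1))
E
```

```text
time: 24.07
ee_pos: [0.4812, -0.2264, 0.1893]
eef_rot: [0.69, 0.724, -0.0, 0.0]
ft_force: [1.1, -0.8, -1.0]
width: 0.0391
grip_force: 0.0
time: 24.48
ee_pos: [0.5157, -0.1235, 0.1893]
eef_rot: [0.688, 0.726, 0.0, -0.0]
ft_force: [0.1, -1.2, 1.3]
width: 0.0727
grip_force: 0.0
ee [ 0.5157 -0.1235  0.1893] toolx yaw 1.624 z [ 0.     0.001 -1.   ] shift units [0.06 0.4  5.64] turn units [ 0.   -0.01  0.06]
((534.7991943359375, -106.94169616699219), (66.90359497070312, 108.00302124023438), 81.15687561035156)
```

View pics/j1.png

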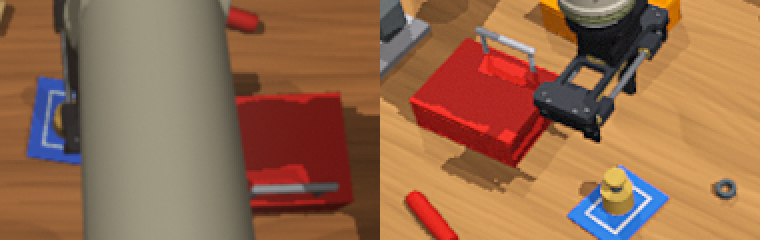

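The red case's lid is closed. The gripper is above the jack at crop (617,190), so I'll lower and grip.

```bash
python3 -m crank '[{"claw":-1,"dx":0.06,"dy":0.4,"dz":0.5,"ax":0,"ay":0,"az":0},{"claw":-1,"dx":0,"dy":0,"dz":1,"ax":0,"ay":0,"az":0},{"claw":-1,"dx":0,"dy":0,"dz":1,"ax":0,"ay":0,"az":0},{"claw":-1,"dx":0,"dy":0,"dz":1,"ax":0,"ay":0,"az":0},{"claw":-1,"dx":0,"dy":0,"dz":1,"ax":0,"ay":0,"az":0},{"claw":-1,"dx":0,"dy":0,"dz":0.7,"ax":0,"ay":0,"az":0},{"claw":-1,"dx":0,"dy":0,"dz":0.4,"ax":0,"ay":0,"az":0},{"claw":-1,"dx":0,"dy":0,"dz":0,"ax":0,"ay":0,"az":0}]' 25
python3 -m crank '[{"claw":1,"dx":0,"dy":0,"dz":0,"ax":0,"ay":0,"az":0},{"claw":1,"dx":0,"dy":0,"dz":0,"ax":0,"ay":0,"az":0},{"claw":1,"dx":0,"dy":0,"dz":0,"ax":0,"ay":0,"az":0},{"claw":1,"dx":0,"dy":0,"dz":0,"ax":0,"ay":0,"az":0},{"claw":1,"dx":0,"dy":0,"dz":0,"ax":0,"ay":0,"az":0},{"claw":1,"dx":0,"dy":0,"dz":0,"ax":0,"ay":0,"az":0},{"claw":1,"dx":0,"dy":0,"dz":0,"ax":0,"ay":0,"az":0},{"claw":1,"dx":0,"dy":0,"dz":0,"ax":0,"ay":0,"az":0}]'
```

```text
time: 25.25
ee_pos: [0.5258, -0.1263, 0.0194]
eef_rot: [0.691, 0.723, -0.001, -0.001]
ft_force: [-0.8, -0.7, 0.6]
width: 0.0871
grip_force: 0.0
time: 25.92
ee_pos: [0.5273, -0.1247, 0.0216]
eef_rot: [0.69, 0.724, 0.0, 0.0]
ft_force: [0.2, -0.7, 1.3]
width: 0.0426
grip_force: 25.0
```

```bash
python3 -m crank '[{"claw":1,"dx":0,"dy":0,"dz":-0.5,"ax":0,"ay":0,"az":0},{"claw":1,"dx":0,"dy":0,"dz":-1,"ax":0,"ay":0,"az":0},{"claw":1,"dx":0,"dy":0,"dz":-1,"ax":0,"ay":0,"az":0},{"claw":1,"dx":0,"dy":0,"dz":-1,"ax":0,"ay":0,"az":0},{"claw":1,"dx":0.5,"dy":0,"dz":-0.5,"ax":0,"ay":0,"az":0},{"claw":1,"dx":0.8,"dy":-0.1,"dz":0,"ax":0,"ay":0,"az":0},{"claw":1,"dx":1,"dy":-0.1,"dz":0,"ax":0,"ay":0,"az":0},{"claw":1,"dx":1,"dy":-0.1,"dz":0,"ax":0,"ay":0,"az":0}]'
python3 -m crank '[{"claw":1,"dx":1,"dy":-0.1,"dz":0,"ax":0,"ay":0,"az":0},{"claw":1,"dx":1,"dy":-0.1,"dz":0,"ax":0,"ay":0,"az":0},{"claw":1,"dx":1,"dy":-0.1,"dz":0,"ax":0,"ay":0,"az":0},{"claw":1,"dx":1,"dy":-0.1,"dz":0,"ax":0,"ay":0,"az":0},{"claw":1,"dx":1,"dy":-0.1,"dz":0,"ax":0,"ay":0,"az":0},{"claw":1,"dx":1,"dy":-0.1,"dz":0,"ax":0,"ay":0,"az":0},{"claw":1,"dx":1,"dy":-0.1,"dz":0,"ax":0,"ay":0,"az":0},{"claw":1,"dx":1,"dy":-0.1,"dz":0,"ax":0,"ay":0,"az":0}]'
python3 -m crank '[{"claw":1,"dx":1,"dy":-0.1,"dz":0,"ax":0,"ay":0,"az":0},{"claw":1,"dx":1,"dy":-0.1,"dz":0,"ax":0,"ay":0,"az":0},{"claw":1,"dx":1,"dy":-0.1,"dz":0,"ax":0,"ay":0,"az":0},{"claw":1,"dx":1,"dy":-0.1,"dz":0,"ax":0,"ay":0,"az":0},{"claw":1,"dx":0.5,"dy":0,"dz":0,"ax":0,"ay":0,"az":0},{"claw":1,"dx":0,"dy":0,"dz":0,"ax":0,"ay":0,"az":0}]'
python3 - <<'E'
from h import *
go((.4715,.362,.022),np.radians(92.7))
T=r.camera("top");S=r.camera("scene")
for c,b in((T,(315,140,372,200)),(S,(195,205,260,260))):
    print("blue",rect(c,mask(c,(100,120,60),(125,255,255),b),.006))
    h=cv2.cvtColor(c["color"],cv2.COLOR_RGB2HSV); x0,y0,x1,y1=b; m=np.zeros(h.shape[:2],np.uint8); m[y0:y1,x0:x1]=((h[...,1]<110)&(h[...,2]>110)&(h[...,0]>80))[y0:y1,x0:x1]
    print("white",m.sum()//255,rect(c,m,.006))
E
```

```text
time: 26.58
ee_pos: [0.5129, -0.0256, 0.1415]
eef_rot: [0.691, 0.723, -0.0, 0.0]
ft_force: [0.2, 0.8, -1.8]
width: 0.0423
grip_force: 25.0
time: 27.25
ee_pos: [0.4773, 0.2135, 0.1412]
eef_rot: [0.69, 0.724, -0.0, 0.0]
ft_force: [0.1, -0.1, -1.9]
width: 0.0422
grip_force: 25.0
time: 27.75
ee_pos: [0.4573, 0.3507, 0.1412]
eef_rot: [0.688, 0.726, 0.0, -0.001]
ft_force: [0.5, -0.4, -2.0]
width: 0.0424
grip_force: 25.0
ee [0.4573 0.3507 0.1412] toolx yaw 1.624 z [-0.001  0.002 -1.   ] shift units [0.34 0.5  3.97] turn units [-0.01 -0.02  0.06]
blue ((533.1245727539062, -117.5953140258789), (88.61463165283203, 108.7350082397461), 81.25556182861328)
white 0 ((534.1119995117188, -117.41732025146484), (90.97767639160156, 111.73917388916016), 81.2473373413086)
blue ((530.4117431640625, -118.52615356445312), (88.8204116821289, 109.35030364990234), 80.97415161132812)
white 0 ((529.6961059570312, -118.37845611572266), (92.98919677734375, 113.13231658935547), 80.9289321899414)
```

```bash
python3 -m crank '[{"claw":1,"dx":0.34,"dy":0.5,"dz":0.5,"ax":0,"ay":0,"az":0},{"claw":1,"dx":0,"dy":0,"dz":1,"ax":0,"ay":0,"az":0},{"claw":1,"dx":0,"dy":0,"dz":1,"ax":0,"ay":0,"az":0},{"claw":1,"dx":0,"dy":0,"dz":0.8,"ax":0,"ay":0,"az":0},{"claw":1,"dx":0,"dy":0,"dz":0.4,"ax":0,"ay":0,"az":0},{"claw":1,"dx":0,"dy":0,"dz":0.1,"ax":0,"ay":0,"az":0},{"claw":1,"dx":0,"dy":0,"dz":0,"ax":0,"ay":0,"az":0},{"claw":1,"dx":0,"dy":0,"dz":0,"ax":0,"ay":0,"az":0}]'
```

```text
time: 28.52
ee_pos: [0.4749, 0.3578, 0.0289]
eef_rot: [0.69, 0.724, 0.001, 0.0]
ft_force: [0.5, 0.6, -2.0]
width: 0.0424
grip_force: 25.0
```

```bash
python3 -m crank '[{"claw":1,"dx":0,"dy":0,"dz":0.15,"ax":0,"ay":0,"az":0},{"claw":1,"dx":0,"dy":0,"dz":0.08,"ax":0,"ay":0,"az":0},{"claw":1,"dx":0,"dy":0,"dz":0,"ax":0,"ay":0,"az":0}]'
python3 -m crank '[{"claw":1,"dx":0,"dy":0,"dz":0.04,"ax":0,"ay":0,"az":0},{"claw":1,"dx":0,"dy":0,"dz":0,"ax":0,"ay":0,"az":0}]'
```

```text
time: 28.77
ee_pos: [0.4749, 0.3579, 0.0216]
eef_rot: [0.69, 0.724, 0.001, 0.001]
ft_force: [-0.4, -0.4, 2.4]
width: 0.0421
grip_force: 25.0
time: 28.93
ee_pos: [0.4749, 0.358, 0.0215]
eef_rot: [0.69, 0.724, 0.001, 0.001]
ft_force: [-3.6, -6.3, 16.6]
width: 0.0424
grip_force: 25.0
```

```bash
python3 -m crank '[{"claw":-0.9,"dx":0,"dy":0,"dz":-0.04,"ax":0,"ay":0,"az":0},{"claw":-0.9,"dx":0,"dy":0,"dz":0,"ax":0,"ay":0,"az":0},{"claw":-0.9,"dx":0,"dy":0,"dz":0,"ax":0,"ay":0,"az":0},{"claw":-0.9,"dx":0,"dy":0,"dz":0,"ax":0,"ay":0,"az":0},{"claw":-0.9,"dx":0,"dy":0,"dz":0,"ax":0,"ay":0,"az":0},{"claw":-0.9,"dx":0,"dy":0,"dz":-0.5,"ax":0,"ay":0,"az":0},{"claw":-0.9,"dx":0,"dy":0,"dz":-1,"ax":0,"ay":0,"az":0},{"claw":-0.9,"dx":0,"dy":0,"dz":-1,"ax":0,"ay":0,"az":0}]'
python3 -m crank '[{"claw":-0.9,"dx":0,"dy":0,"dz":-1,"ax":0,"ay":0,"az":0},{"claw":-0.9,"dx":0,"dy":0,"dz":-1,"ax":0,"ay":0,"az":0},{"claw":-0.9,"dx":0,"dy":0,"dz":0,"ax":0,"ay":0,"az":0},{"claw":-0.9,"dx":0,"dy":0,"dz":0,"ax":0,"ay":0,"az":0}]'
python3 -c "
from h import *
go((.5396,.1166,.12),np.radians(181.3))"
```

```text
time: 29.6
ee_pos: [0.4732, 0.3573, 0.0966]
eef_rot: [0.69, 0.724, -0.001, -0.0]
ft_force: [0.7, -0.1, 0.0]
width: 0.0813
grip_force: 0.0
time: 29.93
ee_pos: [0.4747, 0.3584, 0.1582]
eef_rot: [0.69, 0.724, 0.002, 0.001]
ft_force: [-0.6, -0.2, -1.0]
width: 0.0828
grip_force: 0.0
ee [0.4747 0.3584 0.1582] toolx yaw 1.619 z [ 0.003  0.002 -1.   ] shift units [-8.16  1.77  1.27] turn units [ 4.000e-02  1.000e-02 -1.476e+01]
```

```bash
python3 -m crank '[{"claw":-1,"dx":-0.6,"dy":0.1,"dz":0,"ax":0,"ay":0,"az":0},{"claw":-1,"dx":-1,"dy":0.2,"dz":0,"ax":0,"ay":0,"az":0},{"claw":-1,"dx":-1,"dy":0.2,"dz":0,"ax":0,"ay":0,"az":0},{"claw":-1,"dx":-1,"dy":0.2,"dz":0,"ax":0,"ay":0,"az":0},{"claw":-1,"dx":-1,"dy":0.2,"dz":0,"ax":0,"ay":0,"az":0},{"claw":-1,"dx":-1,"dy":0.2,"dz":0,"ax":0,"ay":0,"az":0},{"claw":-1,"dx":-1,"dy":0.3,"dz":0,"ax":0,"ay":0,"az":0},{"claw":-1,"dx":-1,"dy":0.3,"dz":0,"ax":0,"ay":0,"az":0}]'
python3 -m crank '[{"claw":-1,"dx":-0.4,"dy":0,"dz":0,"ax":0,"ay":0,"az":-1},{"claw":-1,"dx":0,"dy":0,"dz":0,"ax":0,"ay":0,"az":-1},{"claw":-1,"dx":0,"dy":0,"dz":0,"ax":0,"ay":0,"az":-1},{"claw":-1,"dx":0,"dy":0,"dz":0,"ax":0,"ay":0,"az":-1},{"claw":-1,"dx":0,"dy":0,"dz":0,"ax":0,"ay":0,"az":-1},{"claw":-1,"dx":0,"dy":0,"dz":0,"ax":0,"ay":0,"az":-1},{"claw":-1,"dx":0,"dy":0,"dz":0,"ax":0,"ay":0,"az":-1},{"claw":-1,"dx":0,"dy":0,"dz":0,"ax":0,"ay":0,"az":-1}]'
python3 -m crank '[{"claw":-1,"dx":0,"dy":0,"dz":0,"ax":0,"ay":0,"az":-1},{"claw":-1,"dx":0,"dy":0,"dz":0,"ax":0,"ay":0,"az":-1},{"claw":-1,"dx":0,"dy":0,"dz":0,"ax":0,"ay":0,"az":-1},{"claw":-1,"dx":0,"dy":0,"dz":0,"ax":0,"ay":0,"az":-1},{"claw":-1,"dx":0,"dy":0,"dz":0,"ax":0,"ay":0,"az":-1},{"claw":-1,"dx":0,"dy":0,"dz":0,"ax":0,"ay":0,"az":-1},{"claw":-1,"dx":0,"dy":0,"dz":0,"ax":0,"ay":0,"az":-0.8},{"claw":-1,"dx":0,"dy":0,"dz":0,"ax":0,"ay":0,"az":0}]'
python3 - <<'E'
from h import *
go((.5396,.1166,.02),np.radians(181.3))
T=r.camera("top");S=r.camera("scene")
cv2.imwrite("pics/v1.png",np.hstack([T["color"][110:230,140:330,::-1],S["color"][210:330,260:450,::-1]]).repeat(2,0).repeat(2,1))
E
```

```text
time: 30.6
ee_pos: [0.5354, 0.1306, 0.155]
eef_rot: [0.69, 0.724, -0.001, -0.0]
ft_force: [-0.2, 0.5, 0.1]
width: 0.0873
grip_force: 0.0
time: 31.27
ee_pos: [0.5358, 0.1201, 0.1549]
eef_rot: [0.333, 0.943, -0.0, -0.001]
ft_force: [0.1, -0.4, 0.5]
width: 0.087
grip_force: 0.0
time: 31.93
ee_pos: [0.5359, 0.12, 0.1548]
eef_rot: [-0.015, 1.0, 0.0, -0.001]
ft_force: [-0.8, 0.6, -0.1]
width: 0.0873
grip_force: 0.0
ee [0.5359 0.12   0.1548] toolx yaw -3.111 z [-0.002 -0.    -1.   ] shift units [-0.13 -0.12  4.49] turn units [ 0.   -0.02  0.08]
```

View pics/v1.png

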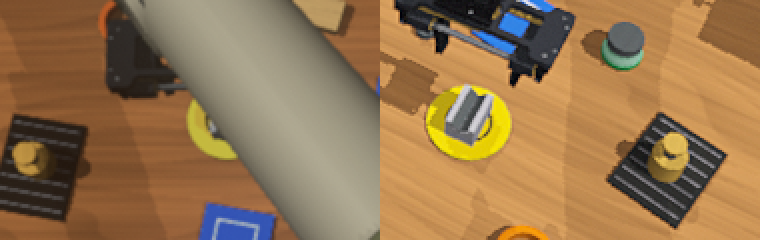

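The jack stands upright on the mat. The gripper is aligned over the V-block at scene crop (467,110), so I'll lower and grip.

```bash
python3 -m crank '[{"claw":-1,"dx":-0.12,"dy":-0.12,"dz":0.5,"ax":0,"ay":0,"az":0},{"claw":-1,"dx":0,"dy":0,"dz":1,"ax":0,"ay":0,"az":0},{"claw":-1,"dx":0,"dy":0,"dz":1,"ax":0,"ay":0,"az":0},{"claw":-1,"dx":0,"dy":0,"dz":1,"ax":0,"ay":0,"az":0},{"claw":-1,"dx":0,"dy":0,"dz":0.7,"ax":0,"ay":0,"az":0},{"claw":-1,"dx":0,"dy":0,"dz":0.25,"ax":0,"ay":0,"az":0},{"claw":-1,"dx":0,"dy":0,"dz":0,"ax":0,"ay":0,"az":0},{"claw":-1,"dx":0,"dy":0,"dz":0,"ax":0,"ay":0,"az":0}]' 40
python3 -m crank '[{"claw":1,"dx":0,"dy":0,"dz":0,"ax":0,"ay":0,"az":0},{"claw":1,"dx":0,"dy":0,"dz":0,"ax":0,"ay":0,"az":0},{"claw":1,"dx":0,"dy":0,"dz":0,"ax":0,"ay":0,"az":0},{"claw":1,"dx":0,"dy":0,"dz":0,"ax":0,"ay":0,"az":0},{"claw":1,"dx":0,"dy":0,"dz":0,"ax":0,"ay":0,"az":0},{"claw":1,"dx":0,"dy":0,"dz":0,"ax":0,"ay":0,"az":0},{"claw":1,"dx":0,"dy":0,"dz":0,"ax":0,"ay":0,"az":0},{"claw":1,"dx":0,"dy":0,"dz":0,"ax":0,"ay":0,"az":0}]'
```

```text
time: 32.7
ee_pos: [0.5403, 0.1171, 0.0224]
eef_rot: [-0.013, 1.0, 0.0, 0.0]
ft_force: [0.3, 0.2, 0.1]
width: 0.087
grip_force: 0.0
time: 33.37
ee_pos: [0.5401, 0.1167, 0.0221]
eef_rot: [-0.013, 1.0, -0.0, 0.0]
ft_force: [-0.1, -0.6, 0.6]
width: 0.0415
grip_force: 0.0
```

```bash
python3 -m crank '[{"claw":1,"dx":0,"dy":0,"dz":0,"ax":0,"ay":0,"az":0},{"claw":1,"dx":0,"dy":0,"dz":0,"ax":0,"ay":0,"az":0},{"claw":1,"dx":0,"dy":0,"dz":0,"ax":0,"ay":0,"az":0},{"claw":1,"dx":0,"dy":0,"dz":-0.3,"ax":0,"ay":0,"az":0},{"claw":1,"dx":0,"dy":0,"dz":-0.7,"ax":0,"ay":0,"az":0},{"claw":1,"dx":0,"dy":0,"dz":-1,"ax":0,"ay":0,"az":0},{"claw":1,"dx":0,"dy":0,"dz":-0.7,"ax":0,"ay":0,"az":0},{"claw":1,"dx":0,"dy":0,"dz":0,"ax":0,"ay":0,"az":0}]'
python3 -c "
from h import *
go((.5317,-.118,.09),np.radians(171.1))"
```

```text
time: 34.03
ee_pos: [0.5419, 0.1179, 0.1072]
eef_rot: [-0.014, 1.0, 0.0, 0.003]
ft_force: [1.2, 0.9, -4.9]
width: 0.04
grip_force: 40.0
ee [0.5419 0.1179 0.1072] toolx yaw -3.114 z [ 0.005  0.001 -1.   ] shift units [ 0.55 -7.85  0.56] turn units [0.01 0.05 1.74]
```

```bash
python3 -m crank '[{"claw":1,"dx":0.05,"dy":-0.6,"dz":0,"ax":0,"ay":0,"az":0},{"claw":1,"dx":0.05,"dy":-1,"dz":0,"ax":0,"ay":0,"az":0},{"claw":1,"dx":0.05,"dy":-1,"dz":0,"ax":0,"ay":0,"az":0},{"claw":1,"dx":0.05,"dy":-1,"dz":0,"ax":0,"ay":0,"az":0},{"claw":1,"dx":0.05,"dy":-1,"dz":0,"ax":0,"ay":0,"az":0},{"claw":1,"dx":0.05,"dy":-1,"dz":0,"ax":0,"ay":0,"az":0},{"claw":1,"dx":0.05,"dy":-1,"dz":0,"ax":0,"ay":0,"az":0},{"claw":1,"dx":0.05,"dy":-0.8,"dz":0,"ax":0,"ay":0,"az":0}]'
python3 -m crank '[{"claw":1,"dx":0,"dy":0,"dz":0,"ax":0,"ay":0,"az":0.9},{"claw":1,"dx":0,"dy":0,"dz":0,"ax":0,"ay":0,"az":0.84},{"claw":1,"dx":0,"dy":0,"dz":0,"ax":0,"ay":0,"az":0},{"claw":1,"dx":0,"dy":0,"dz":0,"ax":0,"ay":0,"az":0}]'
python3 -c "
from h import *
go((.5317,-.118,.022),np.radians(171.1))"
```

```text
time: 34.7
ee_pos: [0.533, -0.1082, 0.102]
eef_rot: [-0.013, 1.0, -0.0, -0.001]
ft_force: [0.2, 0.9, -4.7]
width: 0.0401
grip_force: 40.0
time: 35.03
ee_pos: [0.5335, -0.1052, 0.1025]
eef_rot: [0.076, 0.997, -0.0, -0.001]
ft_force: [0.6, -0.2, -5.1]
width: 0.0398
grip_force: 40.0
ee [ 0.5335 -0.1052  0.1025] toolx yaw 2.989 z [-0.001  0.    -1.   ] shift units [-0.01 -0.43  2.68] turn units [-0.   -0.01  0.03]
```

```bash
python3 -m crank '[{"claw":1,"dx":0,"dy":-0.43,"dz":0.3,"ax":0,"ay":0,"az":0},{"claw":1,"dx":0,"dy":0,"dz":0.8,"ax":0,"ay":0,"az":0},{"claw":1,"dx":0,"dy":0,"dz":0.7,"ax":0,"ay":0,"az":0},{"claw":1,"dx":0,"dy":0,"dz":0.4,"ax":0,"ay":0,"az":0},{"claw":1,"dx":0,"dy":0,"dz":0.2,"ax":0,"ay":0,"az":0},{"claw":1,"dx":0,"dy":0,"dz":0,"ax":0,"ay":0,"az":0},{"claw":1,"dx":0,"dy":0,"dz":0,"ax":0,"ay":0,"az":0}]'
python3 -c "
from h import *
go((.5317,-.118,.022),np.radians(171.1))"
```

```text
time: 35.62
ee_pos: [0.5324, -0.1179, 0.0315]
eef_rot: [0.077, 0.997, 0.0, 0.0]
ft_force: [0.8, -0.1, -4.8]
width: 0.0397
grip_force: 40.0
ee [ 0.5324 -0.1179  0.0315] toolx yaw 2.987 z [ 0.  0. -1.] shift units [ 0.02 -0.01  0.32] turn units [0.   0.   0.01]
```

```bash
python3 -m crank '[{"claw":1,"dx":0.02,"dy":0,"dz":0.15,"ax":0,"ay":0,"az":0},{"claw":1,"dx":0,"dy":0,"dz":0.1,"ax":0,"ay":0,"az":0},{"claw":1,"dx":0,"dy":0,"dz":0.05,"ax":0,"ay":0,"az":0},{"claw":1,"dx":0,"dy":0,"dz":0,"ax":0,"ay":0,"az":0},{"claw":1,"dx":0,"dy":0,"dz":0,"ax":0,"ay":0,"az":0}]'
```

```text
time: 36.03
ee_pos: [0.5316, -0.1182, 0.0222]
eef_rot: [0.078, 0.997, -0.0, 0.0]
ft_force: [-0.1, 0.2, -5.1]
width: 0.0396
grip_force: 40.0
```

```bash
python3 -m crank '[{"claw":1,"dx":0,"dy":0,"dz":0.05,"ax":0,"ay":0,"az":0},{"claw":1,"dx":0,"dy":0,"dz":0,"ax":0,"ay":0,"az":0},{"claw":1,"dx":0,"dy":0,"dz":0,"ax":0,"ay":0,"az":0}]'
```

```text
time: 36.28
ee_pos: [0.5317, -0.1182, 0.022]
eef_rot: [0.078, 0.997, -0.001, 0.0]
ft_force: [-7.1, 0.7, 14.4]
width: 0.0396
grip_force: 40.0
```

```bash
python3 -m crank '[{"claw":-0.9,"dx":0,"dy":0,"dz":-0.05,"ax":0,"ay":0,"az":0},{"claw":-0.9,"dx":0,"dy":0,"dz":0,"ax":0,"ay":0,"az":0},{"claw":-0.9,"dx":0,"dy":0,"dz":0,"ax":0,"ay":0,"az":0},{"claw":-0.9,"dx":0,"dy":0,"dz":0,"ax":0,"ay":0,"az":0},{"claw":-0.9,"dx":0,"dy":0,"dz":0,"ax":0,"ay":0,"az":0},{"claw":-0.9,"dx":0,"dy":0,"dz":0,"ax":0,"ay":0,"az":0},{"claw":-0.9,"dx":0,"dy":0,"dz":-0.4,"ax":0,"ay":0,"az":0},{"claw":-0.9,"dx":0,"dy":0,"dz":-1,"ax":0,"ay":0,"az":0}]'
python3 -m crank '[{"claw":-0.9,"dx":0,"dy":0,"dz":-1,"ax":0,"ay":0,"az":0},{"claw":-0.9,"dx":0,"dy":0,"dz":-1,"ax":0,"ay":0,"az":0},{"claw":-0.9,"dx":0,"dy":0,"dz":-1,"ax":0,"ay":0,"az":0},{"claw":-0.9,"dx":0,"dy":0.7,"dz":-0.5,"ax":0,"ay":0,"az":0},{"claw":-0.9,"dx":0,"dy":1,"dz":0,"ax":0,"ay":0,"az":0},{"claw":-0.9,"dx":0,"dy":1,"dz":0,"ax":0,"ay":0,"az":0},{"claw":-0.9,"dx":0,"dy":1,"dz":0,"ax":0,"ay":0,"az":0},{"claw":-0.9,"dx":0,"dy":1,"dz":0,"ax":0,"ay":0,"az":0}]'
python3 -m crank '[{"claw":-0.9,"dx":0.2,"dy":1,"dz":0,"ax":0,"ay":0,"az":0},{"claw":-0.9,"dx":0.2,"dy":1,"dz":0,"ax":0,"ay":0,"az":0},{"claw":-0.9,"dx":0.2,"dy":1,"dz":0,"ax":0,"ay":0,"az":0},{"claw":-0.9,"dx":0.2,"dy":1,"dz":0,"ax":0,"ay":0,"az":0},{"claw":-0.9,"dx":0.2,"dy":1,"dz":0,"ax":0,"ay":0,"az":0},{"claw":-0.9,"dx":0.2,"dy":1,"dz":0,"ax":0,"ay":0,"az":0},{"claw":-0.9,"dx":0.2,"dy":1,"dz":0,"ax":0,"ay":0,"az":0},{"claw":-0.9,"dx":0,"dy":0,"dz":0,"ax":0,"ay":0,"az":0}]'
python3 - <<'E'
from h import *
go((.4749,.3615,.12),np.radians(171.1))
T=r.camera("top");S=r.camera("scene")
a=T["color"][140:200,315:375,::-1]; b=S["color"][200:260,200:260,::-1]
cv2.imwrite("pics/v2.png",cv2.resize(np.hstack([a,b]),(800,400),interpolation=cv2.INTER_CUBIC))
for n,c,b in(("T",T,(225,140,285,195)),("S",S,(275,240,335,300))):
    m=mask(c,(22,130,60),(34,255,255),b); q=cv2.convexHull(big(m))[:,0]; w=cast(c,q,.006)[:,:2]*1000
    print(n,"yel",cv2.fitEllipse(w.astype(np.float32)),cv2.minEnclosingCircle(w.astype(np.float32)))
E
```

```text
time: 36.95
ee_pos: [0.5293, -0.1178, 0.0621]
eef_rot: [0.078, 0.997, 0.001, -0.003]
ft_force: [-0.3, -0.7, -0.3]
width: 0.0803
grip_force: 0.0
time: 37.62
ee_pos: [0.5534, 0.0225, 0.1701]
eef_rot: [0.078, 0.997, -0.0, 0.0]
ft_force: [-0.0, 0.8, 0.3]
width: 0.0825
grip_force: 0.0
time: 38.28
ee_pos: [0.5417, 0.2426, 0.1705]
eef_rot: [0.073, 0.997, 0.002, -0.0]
ft_force: [-0.2, 1.2, -0.6]
width: 0.0824
grip_force: 0.0
ee [0.5417 0.2426 0.1705] toolx yaw 2.995 z [ 0.     0.004 -1.   ] shift units [2.78 3.59 1.7 ] turn units [ 0.04 -0.    0.08]Traceback (most recent call last):
  File "<stdin>", line 7, in <module>
  File "h.py", line 12, in big
    return max(cv2.findContours(m,cv2.RETR_EXTERNAL,cv2.CHAIN_APPROX_NONE)[0],key=cv2.contourArea)[:,0,:]
           ~~~^^^^^^^^^^^^^^^^^^^^^^^^^^^^^^^^^^^^^^^^^^^^^^^^^^^^^^^^^^^^^^^^^^^^^^^^^^^^^^^^^^^^
ValueError: max() iterable argument is empty
```

View pics/v2.png

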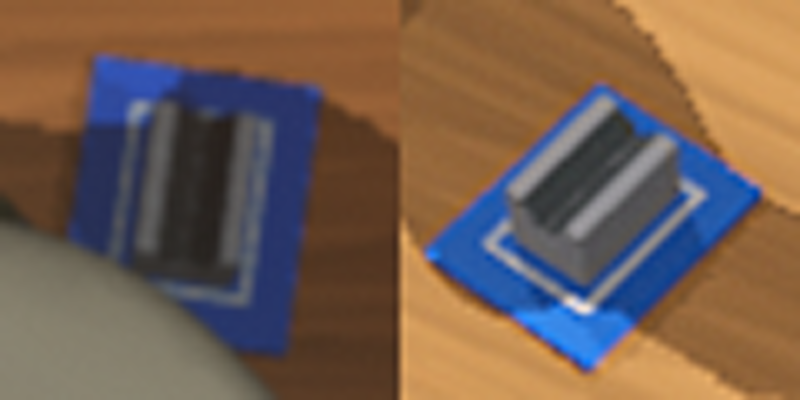

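The V-block stands groove up inside the white outline, squared with it. Next is the jack. Gripping it across the other axis re-centres it.

```bash
python3 -m crank '[{"claw":-1,"dx":0.7,"dy":0.9,"dz":0,"ax":0,"ay":0,"az":0},{"claw":-1,"dx":0.7,"dy":0.9,"dz":0,"ax":0,"ay":0,"az":0},{"claw":-1,"dx":0.7,"dy":0.9,"dz":0,"ax":0,"ay":0,"az":0},{"claw":-1,"dx":0.68,"dy":0.89,"dz":0,"ax":0,"ay":0,"az":0},{"claw":-1,"dx":0,"dy":0,"dz":0.5,"ax":0,"ay":0,"az":0},{"claw":-1,"dx":0,"dy":0,"dz":0.5,"ax":0,"ay":0,"az":0},{"claw":-1,"dx":0,"dy":0,"dz":0,"ax":0,"ay":0,"az":0},{"claw":-1,"dx":0,"dy":0,"dz":0,"ax":0,"ay":0,"az":0}]' 25
python3 - <<'E'
from h import *
go((.4749,.3615,.021),np.radians(171.1))
T=r.camera("top");S=r.camera("scene")
for n,c,b in(("T",T,(225,140,285,195)),("S",S,(275,240,335,300))):
    m=mask(c,(20,130,60),(36,255,255),b); print(n,m.sum()//255)
    if m.any():
        q=cv2.convexHull(big(m))[:,0]; w=cast(c,q,.006)[:,:2]*1000
        print("yel",cv2.fitEllipse(w.astype(np.float32)),cv2.minEnclosingCircle(w.astype(np.float32)))
E
```

```text
time: 39.05
ee_pos: [0.4796, 0.352, 0.1381]
eef_rot: [0.079, 0.997, -0.001, -0.001]
ft_force: [-0.1, 0.1, -0.2]
width: 0.0869
grip_force: 0.0
ee [0.4796 0.352  0.1381] toolx yaw 2.983 z [-0.001 -0.002 -1.   ] shift units [0.2 0.3 3.9] turn units [-0.02 -0.01 -0.03]
T 627
yel ((557.5565795898438, 111.0262680053711), (66.39109802246094, 110.61016845703125), 162.91741943359375) ((546.650146484375, 114.03540802001953), 54.688209533691406)
S 1293
yel ((533.943115234375, 116.17066955566406), (111.65569305419922, 113.1026382446289), 110.50773620605469) ((534.0084228515625, 116.35179138183594), 56.78354263305664)
```

```bash
python3 -m crank '[{"claw":-1,"dx":0.2,"dy":0.3,"dz":0.4,"ax":0,"ay":0,"az":0},{"claw":-1,"dx":0,"dy":0,"dz":1,"ax":0,"ay":0,"az":0},{"claw":-1,"dx":0,"dy":0,"dz":1,"ax":0,"ay":0,"az":0},{"claw":-1,"dx":0,"dy":0,"dz":0.8,"ax":0,"ay":0,"az":0},{"claw":-1,"dx":0,"dy":0,"dz":0.5,"ax":0,"ay":0,"az":0},{"claw":-1,"dx":0,"dy":0,"dz":0.15,"ax":0,"ay":0,"az":0},{"claw":-1,"dx":0,"dy":0,"dz":0,"ax":0,"ay":0,"az":0},{"claw":-1,"dx":0,"dy":0,"dz":0,"ax":0,"ay":0,"az":0}]' 25
python3 -c "
from h import *
go((.4749,.3615,.021),np.radians(171.1))"
```

```text
time: 39.82
ee_pos: [0.4748, 0.3647, 0.0249]
eef_rot: [0.078, 0.997, 0.001, 0.001]
ft_force: [0.5, 0.1, -0.2]
width: 0.0871
grip_force: 0.0
ee [0.4748 0.3647 0.0249] toolx yaw 2.986 z [ 0.001  0.001 -1.   ] shift units [-0.02 -0.11  0.13] turn units [ 0.01  0.01 -0.01]
```

```bash
python3 -m crank '[{"claw":1,"dx":-0.02,"dy":-0.11,"dz":0.12,"ax":0,"ay":0,"az":0},{"claw":1,"dx":0,"dy":0,"dz":0,"ax":0,"ay":0,"az":0},{"claw":1,"dx":0,"dy":0,"dz":0,"ax":0,"ay":0,"az":0},{"claw":1,"dx":0,"dy":0,"dz":0,"ax":0,"ay":0,"az":0},{"claw":1,"dx":0,"dy":0,"dz":0,"ax":0,"ay":0,"az":0},{"claw":1,"dx":0,"dy":0,"dz":0,"ax":0,"ay":0,"az":0},{"claw":1,"dx":0,"dy":0,"dz":0,"ax":0,"ay":0,"az":0},{"claw":1,"dx":0,"dy":0,"dz":0,"ax":0,"ay":0,"az":0}]'
python3 -m crank '[{"claw":1,"dx":0,"dy":0,"dz":0,"ax":0,"ay":0,"az":0},{"claw":1,"dx":0,"dy":0,"dz":0,"ax":0,"ay":0,"az":0}]'
```

```text
time: 40.48
ee_pos: [0.4742, 0.3611, 0.02]
eef_rot: [0.078, 0.997, 0.0, 0.0]
ft_force: [0.1, -0.6, -0.3]
width: 0.0424
grip_force: 25.0
time: 40.65
ee_pos: [0.4742, 0.3611, 0.02]
eef_rot: [0.078, 0.997, 0.0, 0.0]
ft_force: [0.2, 0.6, 0.6]
width: 0.0424
grip_force: 25.0
```

```bash
python3 -m crank '[{"claw":1,"dx":0,"dy":0,"dz":-0.3,"ax":0,"ay":0,"az":0},{"claw":1,"dx":0,"dy":0,"dz":-1,"ax":0,"ay":0,"az":0},{"claw":1,"dx":0,"dy":0,"dz":-1,"ax":0,"ay":0,"az":0},{"claw":1,"dx":0,"dy":-0.4,"dz":-0.6,"ax":0,"ay":0,"az":0},{"claw":1,"dx":-0.3,"dy":-0.9,"dz":0,"ax":0,"ay":0,"az":0},{"claw":1,"dx":-0.5,"dy":-1,"dz":0,"ax":0,"ay":0,"az":0},{"claw":1,"dx":-0.5,"dy":-1,"dz":0,"ax":0,"ay":0,"az":0},{"claw":1,"dx":-0.5,"dy":-1,"dz":0,"ax":0,"ay":0,"az":0}]'
python3 -m crank '[{"claw":1,"dx":-0.5,"dy":-1,"dz":0,"ax":0,"ay":0,"az":0},{"claw":1,"dx":-0.5,"dy":-1,"dz":0,"ax":0,"ay":0,"az":0},{"claw":1,"dx":-0.3,"dy":-0.9,"dz":0,"ax":0,"ay":0,"az":0},{"claw":1,"dx":0,"dy":-0.3,"dz":0,"ax":0,"ay":0,"az":0},{"claw":1,"dx":0,"dy":0,"dz":0,"ax":0,"ay":0,"az":0},{"claw":1,"dx":0,"dy":0,"dz":0,"ax":0,"ay":0,"az":0}]'
python3 -c "
from h import *
go((.5347,.1167,.03),np.radians(171.1))"
```

```text
time: 41.32
ee_pos: [0.5075, 0.2236, 0.1074]
eef_rot: [0.077, 0.997, -0.0, 0.0]
ft_force: [0.6, 0.6, -2.0]
width: 0.043
grip_force: 25.0
time: 41.82
ee_pos: [0.5309, 0.1243, 0.1072]
eef_rot: [0.078, 0.997, -0.0, 0.0]
ft_force: [0.5, -0.1, -1.8]
width: 0.0425
grip_force: 25.0
ee [0.5309 0.1243 0.1072] toolx yaw 2.985 z [ 0. -0. -1.] shift units [-0.16 -0.23  2.57] turn units [-0.    0.   -0.01]
```

```bash
python3 -m crank '[{"claw":1,"dx":-0.16,"dy":-0.23,"dz":0.4,"ax":0,"ay":0,"az":0},{"claw":1,"dx":0,"dy":0,"dz":0.8,"ax":0,"ay":0,"az":0},{"claw":1,"dx":0,"dy":0,"dz":0.7,"ax":0,"ay":0,"az":0},{"claw":1,"dx":0,"dy":0,"dz":0.4,"ax":0,"ay":0,"az":0},{"claw":1,"dx":0,"dy":0,"dz":0.2,"ax":0,"ay":0,"az":0},{"claw":1,"dx":0,"dy":0,"dz":0,"ax":0,"ay":0,"az":0},{"claw":1,"dx":0,"dy":0,"dz":0,"ax":0,"ay":0,"az":0}]'
python3 -c "
from h import *
go((.5347,.1167,.02),np.radians(171.1))"
```

```text
time: 42.4
ee_pos: [0.535, 0.1175, 0.0323]
eef_rot: [0.077, 0.997, 0.0, 0.0]
ft_force: [-0.6, 1.4, -2.2]
width: 0.0425
grip_force: 25.0
ee [0.535  0.1175 0.0323] toolx yaw 2.987 z [ 0.  0. -1.] shift units [ 0.01 -0.03  0.41] turn units [0.   0.   0.01]
```

```bash
python3 -m crank '[{"claw":1,"dx":0,"dy":-0.03,"dz":0.2,"ax":0,"ay":0,"az":0},{"claw":1,"dx":0,"dy":0,"dz":0.14,"ax":0,"ay":0,"az":0},{"claw":1,"dx":0,"dy":0,"dz":0.07,"ax":0,"ay":0,"az":0},{"claw":1,"dx":0,"dy":0,"dz":0.02,"ax":0,"ay":0,"az":0},{"claw":1,"dx":0,"dy":0,"dz":0,"ax":0,"ay":0,"az":0}]'
```

```text
time: 42.82
ee_pos: [0.535, 0.1155, 0.0199]
eef_rot: [0.078, 0.997, -0.001, 0.0]
ft_force: [-3.3, -2.0, 8.8]
width: 0.0424
grip_force: 25.0
```

Seated. I'll release, retreat and verify.

```bash
python3 -m crank '[{"claw":-0.9,"dx":0,"dy":0,"dz":-0.02,"ax":0,"ay":0,"az":0},{"claw":-0.9,"dx":0,"dy":0,"dz":0,"ax":0,"ay":0,"az":0},{"claw":-0.9,"dx":0,"dy":0,"dz":0,"ax":0,"ay":0,"az":0},{"claw":-0.9,"dx":0,"dy":0,"dz":0,"ax":0,"ay":0,"az":0},{"claw":-0.9,"dx":0,"dy":0,"dz":0,"ax":0,"ay":0,"az":0},{"claw":-0.9,"dx":0,"dy":0,"dz":0,"ax":0,"ay":0,"az":0},{"claw":-0.9,"dx":0,"dy":0,"dz":-0.4,"ax":0,"ay":0,"az":0},{"claw":-0.9,"dx":0,"dy":0,"dz":-1,"ax":0,"ay":0,"az":0}]'
python3 -m crank '[{"claw":-0.9,"dx":0,"dy":0,"dz":-1,"ax":0,"ay":0,"az":0},{"claw":-0.9,"dx":0,"dy":0,"dz":-1,"ax":0,"ay":0,"az":0},{"claw":-0.9,"dx":0,"dy":0,"dz":-1,"ax":0,"ay":0,"az":0},{"claw":-0.9,"dx":0,"dy":0.7,"dz":-0.5,"ax":0,"ay":0,"az":0},{"claw":-0.9,"dx":0.4,"dy":1,"dz":0,"ax":0,"ay":0,"az":0},{"claw":-0.9,"dx":0.4,"dy":1,"dz":0,"ax":0,"ay":0,"az":0},{"claw":-0.9,"dx":0.4,"dy":1,"dz":0,"ax":0,"ay":0,"az":0},{"claw":-0.9,"dx":0.4,"dy":1,"dz":0,"ax":0,"ay":0,"az":0}]'
python3 -m crank '[{"claw":-0.9,"dx":0.4,"dy":1,"dz":0,"ax":0,"ay":0,"az":0},{"claw":-0.9,"dx":0.4,"dy":1,"dz":0,"ax":0,"ay":0,"az":0},{"claw":-0.9,"dx":0.4,"dy":1,"dz":0,"ax":0,"ay":0,"az":0},{"claw":-0.9,"dx":0.4,"dy":1,"dz":0,"ax":0,"ay":0,"az":0},{"claw":-0.9,"dx":0.4,"dy":1,"dz":0,"ax":0,"ay":0,"az":0},{"claw":-0.9,"dx":0.4,"dy":1,"dz":0,"ax":0,"ay":0,"az":0},{"claw":-0.9,"dx":0,"dy":0.5,"dz":0,"ax":0,"ay":0,"az":0},{"claw":-0.9,"dx":0,"dy":0,"dz":0,"ax":0,"ay":0,"az":0}]'
python3 - <<'E'
from h import *
print(r.read_state()["ee_pos"])
T=r.camera("top");S=r.camera("scene")
z=lambda c,x,y:cv2.resize(c["color"][y:y+60,x:x+60,::-1],(266,266),interpolation=cv2.INTER_CUBIC)
rows=[np.hstack([z(T,225,138),z(T,315,140),cv2.resize(T["color"][130:230,400:500,::-1],(266,266))]),np.hstack([z(S,275,238),z(S,200,203),cv2.resize(S["color"][125:225,115:215,::-1],(266,266))])]
cv2.imwrite("pics/f1.png",np.vstack(rows))
for n,c,b in(("T",T,(225,140,285,195)),("S",S,(275,230,335,300))):
    m=mask(c,(25,130,60),(36,255,255),b)
    q=cv2.convexHull(big(m))[:,0]; w=cast(c,q,.006)[:,:2]*1000
    print(n,"yel",cv2.minEnclosingCircle(w.astype(np.float32)))
for n,c,b in(("T",T,(315,140,372,200)),("S",S,(195,205,260,260))):
    print(n,"blue",rect(c,mask(c,(100,120,40),(125,255,255),b),.006))
    h=cv2.cvtColor(c["color"],cv2.COLOR_RGB2HSV)
    print(n,"expected corners at .042",proj(c,[[.5317,-.118,.042]]).round(1).tolist(),"jack cap",proj(c,[[.5353,.1162,.068]]).round(1).tolist())
E
```

```text
time: 43.48
ee_pos: [0.5326, 0.1151, 0.0597]
eef_rot: [0.078, 0.997, -0.0, -0.003]
ft_force: [0.4, -0.7, -1.0]
width: 0.0814
grip_force: 0.0
time: 44.15
ee_pos: [0.5087, 0.2639, 0.1677]
eef_rot: [0.078, 0.997, 0.0, 0.0]
ft_force: [0.6, 0.2, -0.4]
width: 0.0824
grip_force: 0.0
time: 44.82
ee_pos: [0.4657, 0.4704, 0.1675]
eef_rot: [0.075, 0.997, 0.001, -0.001]
ft_force: [0.4, -0.5, -0.0]
width: 0.0825
grip_force: 0.0
[0.46565614 0.47038899 0.16753694]
T yel ((567.821044921875, 103.70195770263672), 43.52214813232422)
S yel ((534.5392456054688, 116.25992584228516), 55.236576080322266)
T blue ((533.0039672851562, -117.5601806640625), (88.44007873535156, 108.28601837158203), 81.15692901611328)
T expected corners at .042 [[344.5, 166.9]] jack cap [[251.2, 162.8]]
S blue ((530.4390258789062, -118.35507202148438), (88.47400665283203, 109.35030364990234), 80.97415161132812)
S expected corners at .042 [[227.4, 225.7]] jack cap [[305.0, 258.3]]
```

View pics/f1.png

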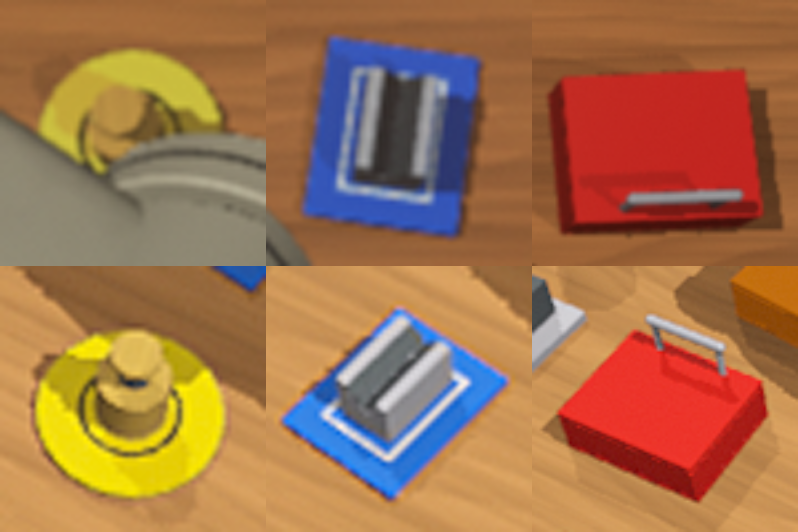

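Run:
```python
from h import *
T=r.camera("top");S=r.camera("scene")
c60=np.array([[30,20],[30,-20],[-30,-20],[-30,20]])
R9=lambda a:np.array([[np.cos(a),-np.sin(a)],[np.sin(a),np.cos(a)]])
for n,c,b,pc in(("T",T,(315,140,375,195),(.5330,-.1176)),("S",S,(205,205,255,255),(.5304,-.1184))):
    h=cv2.cvtColor(c["color"],cv2.COLOR_RGB2HSV); x0,y0,x1,y1=b
    m=np.zeros(h.shape[:2],np.uint8); m[y0:y1,x0:x1]=((h[...,1]<90)&(h[...,2]>70))[y0:y1,x0:x1]*255
    for q in cv2.findContours(m,cv2.RETR_EXTERNAL,cv2.CHAIN_APPROX_NONE)[0]:
        if len(q)>14:
            w=(cast(c,q[:,0],.042)[:,:2]-pc)@R9(np.radians(-8.9))*1000; k=cv2.minAreaRect(w.astype(np.float32)); print(n,len(q),"rel pad frame, mm:",np.round(k[0],1),np.round(k[1],1),round(k[2],1),w.min(0).round(1),w.max(0).round(1))
    # overlay expected top-face outline when centred
    P=np.c_[np.array(pc)+c60/1000@R9(np.radians(-8.9)).T,np.full(4,.042)]; B=P.copy(); B[:,2]=.006
    k=9; im=cv2.resize(c["color"][y0:y0+45,x0+8:x0+53,::-1],None,fx=k,fy=k,interpolation=cv2.INTER_CUBIC)
    for X,col in((P,(0,0,255)),(B,(0,255,255))):
        cv2.polylines(im,[np.int32((proj(c,X)-[x0+8,y0]+.5)*k)],True,col,1)
    cv2.imwrite(f"pics/{n}f.png",im)
cv2.imwrite("pics/f2.png",cv2.resize(np.hstack([cv2.imread("pics/Tf.png"),cv2.imread("pics/Sf.png")]),(800,400)))
```

```text
T 20 rel pad frame, mm: [-76.4  58.6] [25.1 10.8] 52.8 [-82.   45.3] [-64.5  65.3]
T 209 rel pad frame, mm: [-9.2  1.9] [55.  74.8] 90.0 [-46.6 -25.6] [28.2 29.4]
S 72 rel pad frame, mm: [ 7.7 60.6] [110.3  34.5] 20.0 [-39.   25.5] [65.4 63.5]
S 94 rel pad frame, mm: [7.4 9.3] [90.5 71.1] 0.2 [-37.7 -26.4] [52.7 45. ]
```

View pics/f2.png

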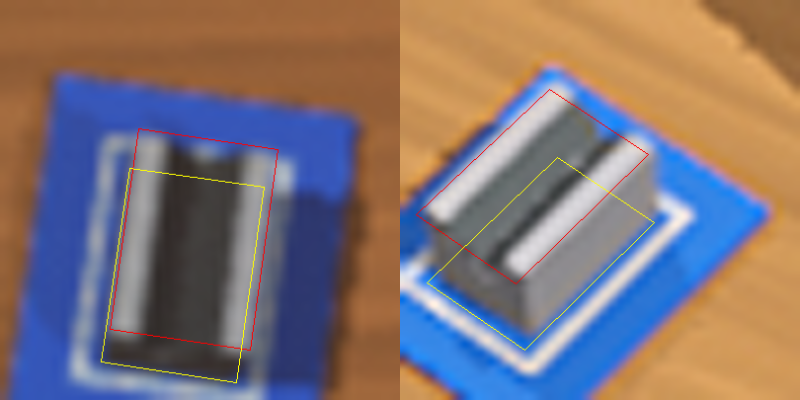

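The overlay (red: centred top face, yellow: centred base) shows the V-block square and centred sideways. Along its length it sits about 3 mm toward the robot, in T by ~2 mm and in S by ~4 mm. The lid is shut and the jack is inside its circle. I'll regrip the V-block and shift it 3 mm.

```bash
python3 -c "
from h import *
go((.5317,-.118,.1675),np.radians(171.1))"
python3 -m crank '[{"claw":-1,"dx":-0.2,"dy":-0.6,"dz":0,"ax":0,"ay":0,"az":0},{"claw":-1,"dx":-0.4,"dy":-1,"dz":0,"ax":0,"ay":0,"az":0},{"claw":-1,"dx":-0.4,"dy":-1,"dz":0,"ax":0,"ay":0,"az":0},{"claw":-1,"dx":-0.4,"dy":-1,"dz":0,"ax":0,"ay":0,"az":0},{"claw":-1,"dx":-0.4,"dy":-1,"dz":0,"ax":0,"ay":0,"az":0},{"claw":-1,"dx":-0.4,"dy":-1,"dz":0,"ax":0,"ay":0,"az":0},{"claw":-1,"dx":-0.4,"dy":-1,"dz":0,"ax":0,"ay":0,"az":0},{"claw":-1,"dx":-0.4,"dy":-1,"dz":0,"ax":0,"ay":0,"az":0}]'
python3 -m crank '[{"claw":-1,"dx":-0.2,"dy":-1,"dz":0,"ax":0,"ay":0,"az":0},{"claw":-1,"dx":-0.2,"dy":-1,"dz":0,"ax":0,"ay":0,"az":0},{"claw":-1,"dx":-0.2,"dy":-1,"dz":0,"ax":0,"ay":0,"az":0},{"claw":-1,"dx":0,"dy":-1,"dz":0,"ax":0,"ay":0,"az":0},{"claw":-1,"dx":0,"dy":-1,"dz":0,"ax":0,"ay":0,"az":0},{"claw":-1,"dx":0,"dy":-1,"dz":0,"ax":0,"ay":0,"az":0},{"claw":-1,"dx":0,"dy":-1,"dz":0,"ax":0,"ay":0,"az":0},{"claw":-1,"dx":0,"dy":-1,"dz":0,"ax":0,"ay":0,"az":0}]'
python3 -m crank '[{"claw":-1,"dx":0,"dy":-1,"dz":0,"ax":0,"ay":0,"az":0},{"claw":-1,"dx":0,"dy":-1,"dz":0,"ax":0,"ay":0,"az":0},{"claw":-1,"dx":0,"dy":-0.5,"dz":0,"ax":0,"ay":0,"az":0},{"claw":-1,"dx":0,"dy":0,"dz":0,"ax":0,"ay":0,"az":0},{"claw":-1,"dx":0,"dy":0,"dz":0,"ax":0,"ay":0,"az":0}]'
python3 -c "
from h import *
go((.5317,-.118,.022),np.radians(171.1))"
```

```text
ee [0.4688 0.4653 0.167 ] toolx yaw 2.985 z [ 0. -0. -1.] shift units [-5.100e+00 -1.888e+01 -1.000e-02] turn units [-0.    0.   -0.01]
time: 45.68
ee_pos: [0.5222, 0.2239, 0.1669]
eef_rot: [0.079, 0.997, -0.001, 0.0]
ft_force: [1.5, 0.8, 1.9]
width: 0.0872
grip_force: 0.0
time: 46.35
ee_pos: [0.5015, -0.0155, 0.1668]
eef_rot: [0.079, 0.997, -0.001, 0.0]
ft_force: [0.6, 1.1, 0.7]
width: 0.0868
grip_force: 0.0
time: 46.77
ee_pos: [0.4902, -0.0885, 0.1668]
eef_rot: [0.08, 0.997, -0.0, -0.0]
ft_force: [-0.7, 0.8, 0.2]
width: 0.0875
grip_force: 0.0
ee [ 0.4902 -0.0885  0.1668] toolx yaw 2.982 z [-0.    -0.001 -1.   ] shift units [-1.52 -0.75  4.83] turn units [-0.01 -0.   -0.04]
```

```bash
python3 -m crank '[{"claw":-1,"dx":-0.76,"dy":-0.37,"dz":0,"ax":0,"ay":0,"az":0},{"claw":-1,"dx":-0.76,"dy":-0.37,"dz":0.5,"ax":0,"ay":0,"az":0},{"claw":-1,"dx":0,"dy":0,"dz":1,"ax":0,"ay":0,"az":0},{"claw":-1,"dx":0,"dy":0,"dz":0.8,"ax":0,"ay":0,"az":0},{"claw":-1,"dx":0,"dy":0,"dz":0,"ax":0,"ay":0,"az":0},{"claw":-1,"dx":0,"dy":0,"dz":0,"ax":0,"ay":0,"az":0}]'
python3 -c "
from h import *
go((.5317,-.118,.022),np.radians(171.1))"
```

```text
time: 47.27
ee_pos: [0.5319, -0.1144, 0.0976]
eef_rot: [0.077, 0.997, 0.001, -0.001]
ft_force: [-0.4, 0.2, 0.4]
width: 0.0868
grip_force: 0.0
ee [ 0.5319 -0.1144  0.0976] toolx yaw 2.988 z [-0.002  0.001 -1.   ] shift units [-0.01 -0.12  2.52] turn units [ 0.01 -0.02  0.02]
```

```bash
python3 -m crank '[{"claw":-1,"dx":0,"dy":-0.12,"dz":0.7,"ax":0,"ay":0,"az":0},{"claw":-1,"dx":0,"dy":0,"dz":0.9,"ax":0,"ay":0,"az":0},{"claw":-1,"dx":0,"dy":0,"dz":0.6,"ax":0,"ay":0,"az":0},{"claw":-1,"dx":0,"dy":0,"dz":0.2,"ax":0,"ay":0,"az":0},{"claw":-1,"dx":0,"dy":0,"dz":0,"ax":0,"ay":0,"az":0},{"claw":-1,"dx":0,"dy":0,"dz":0,"ax":0,"ay":0,"az":0}]' 40
python3 -c "
from h import *
go((.5317,-.118,.022),np.radians(171.1))"
```

```text
time: 47.77
ee_pos: [0.5329, -0.1191, 0.0275]
eef_rot: [0.077, 0.997, -0.0, 0.001]
ft_force: [0.2, 0.1, -0.7]
width: 0.0869
grip_force: 0.0
ee [ 0.5329 -0.1191  0.0275] toolx yaw 2.986 z [ 0.002 -0.    -1.   ] shift units [0.05 0.03 0.18] turn units [-0.    0.02  0.  ]
```

```bash
python3 -m crank '[{"claw":1,"dx":0.03,"dy":0.03,"dz":0.12,"ax":0,"ay":0,"az":0},{"claw":1,"dx":0,"dy":0,"dz":0,"ax":0,"ay":0,"az":0},{"claw":1,"dx":0,"dy":0,"dz":0,"ax":0,"ay":0,"az":0},{"claw":1,"dx":0,"dy":0,"dz":0,"ax":0,"ay":0,"az":0},{"claw":1,"dx":0,"dy":0,"dz":0,"ax":0,"ay":0,"az":0},{"claw":1,"dx":0,"dy":0,"dz":0,"ax":0,"ay":0,"az":0},{"claw":1,"dx":0,"dy":0,"dz":0,"ax":0,"ay":0,"az":0},{"claw":1,"dx":0,"dy":0,"dz":0,"ax":0,"ay":0,"az":0}]'
python3 -m crank '[{"claw":1,"dx":0,"dy":0,"dz":0,"ax":0,"ay":0,"az":0},{"claw":1,"dx":0,"dy":0,"dz":0,"ax":0,"ay":0,"az":0},{"claw":1,"dx":0,"dy":0,"dz":0,"ax":0,"ay":0,"az":0}]'
python3 -m crank '[{"claw":1,"dx":0,"dy":0,"dz":-0.1,"ax":0,"ay":0,"az":0},{"claw":1,"dx":0,"dy":0,"dz":-0.1,"ax":0,"ay":0,"az":0},{"claw":1,"dx":-0.1,"dy":0,"dz":0,"ax":0,"ay":0,"az":0},{"claw":1,"dx":0,"dy":0,"dz":0,"ax":0,"ay":0,"az":0},{"claw":1,"dx":0,"dy":0,"dz":0,"ax":0,"ay":0,"az":0}]'
```

```text
time: 48.43
ee_pos: [0.5312, -0.1184, 0.0221]
eef_rot: [0.078, 0.997, -0.0, 0.0]
ft_force: [0.6, 0.7, 0.7]
width: 0.0412
grip_force: 0.0
time: 48.68
ee_pos: [0.5312, -0.1183, 0.0221]
eef_rot: [0.078, 0.997, -0.0, 0.0]
ft_force: [-0.3, -0.1, 0.5]
width: 0.04
grip_force: 40.0
time: 49.1
ee_pos: [0.5341, -0.1189, 0.0279]
eef_rot: [0.078, 0.997, 0.0, -0.0]
ft_force: [-0.5, -0.1, -4.8]
width: 0.0392
grip_force: 40.0
```

```bash
python3 -m crank '[{"claw":1,"dx":0,"dy":0,"dz":0.1,"ax":0,"ay":0,"az":0},{"claw":1,"dx":0,"dy":0,"dz":0.1,"ax":0,"ay":0,"az":0},{"claw":1,"dx":0,"dy":0,"dz":0.03,"ax":0,"ay":0,"az":0},{"claw":1,"dx":0,"dy":0,"dz":0,"ax":0,"ay":0,"az":0}]'
python3 -m crank '[{"claw":-0.9,"dx":0,"dy":0,"dz":-0.03,"ax":0,"ay":0,"az":0},{"claw":-0.9,"dx":0,"dy":0,"dz":0,"ax":0,"ay":0,"az":0},{"claw":-0.9,"dx":0,"dy":0,"dz":0,"ax":0,"ay":0,"az":0},{"claw":-0.9,"dx":0,"dy":0,"dz":0,"ax":0,"ay":0,"az":0},{"claw":-0.9,"dx":0,"dy":0,"dz":0,"ax":0,"ay":0,"az":0},{"claw":-0.9,"dx":0,"dy":0,"dz":0,"ax":0,"ay":0,"az":0},{"claw":-0.9,"dx":0,"dy":0,"dz":-0.4,"ax":0,"ay":0,"az":0},{"claw":-0.9,"dx":0,"dy":0,"dz":-1,"ax":0,"ay":0,"az":0}]'
python3 -m crank '[{"claw":-0.9,"dx":0,"dy":0,"dz":-1,"ax":0,"ay":0,"az":0},{"claw":-0.9,"dx":0,"dy":0,"dz":-1,"ax":0,"ay":0,"az":0},{"claw":-0.9,"dx":0,"dy":0,"dz":-1,"ax":0,"ay":0,"az":0},{"claw":-0.9,"dx":0,"dy":0,"dz":-0.5,"ax":0,"ay":0,"az":0},{"claw":-0.9,"dx":0,"dy":0,"dz":0,"ax":0,"ay":0,"az":0},{"claw":-0.9,"dx":0,"dy":0,"dz":0,"ax":0,"ay":0,"az":0}]'
```

```text
time: 49.43
ee_pos: [0.5341, -0.1189, 0.022]
eef_rot: [0.078, 0.997, -0.001, -0.0]
ft_force: [-7.3, 0.0, 15.1]
width: 0.0393
grip_force: 40.0
time: 50.1
ee_pos: [0.5319, -0.1185, 0.0621]
eef_rot: [0.078, 0.997, 0.001, -0.003]
ft_force: [-0.2, 0.0, 0.3]
width: 0.0806
grip_force: 0.0
time: 50.6
ee_pos: [0.5345, -0.1189, 0.1702]
eef_rot: [0.078, 0.997, -0.0, 0.001]
ft_force: [1.1, -0.3, -0.3]
width: 0.0824
grip_force: 0.0
```

```bash
python3 -c "
from bench import r
print(r.close_job())"
```

```text
the job is handed in; nothing more can be done
None
```

The job is handed in at about 51 s: the gauge is face up in the closed red case, the jack stands inside the yellow pad's circle, and the V-block sits groove up and square on the blue pad; I did not photograph the V-block again after its last 3 mm shift.

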